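# Snap the lid home on a specimen tub with the lid press

### The job

Close the open white specimen tub: lay the red lid in its mouth so that it rests loosely on the four blue snap tabs, let go of it, then take the lid press out of its slanted rest and, holding the press upright, push the lid straight down with it until the lid is fully home under all four tabs. Do not push the lid home with the gripper itself. Finish by standing the press upright on the worktop, and leave the other things where they are.

Things in the scene. Friction and masses are not known exactly. Their poses are not given: they have to be found in the camera images.
- tub: Open white tub, fixed. Round, 110 mm across the rim, rim 88 mm above the worktop, in a black rubber ring 140 mm across and 18 mm high. Origin: centre of its underside, on the worktop; z up. Its mouth is a round recess 104 mm across and 15 mm deep down to a level seat. Four blue snap tabs, 18 mm wide, stand outside the wall at 45, 135, 225 and 315 degrees from its x axis, tops 104 mm up.
- tub_noses (a point): On the tub's axis, 92.5 mm up, level with the rounded noses of the four sprung tabs. The noses reach in to a circle 91 mm across; lead-in slopes above them widen to 108 mm and help centre a lid a few mm off. A lid laid loosely rests on the noses, its underside about 90 mm above the worktop. Pushed apart by the lid's bevel, the tabs spring back over its top edge; the push takes about 11 to 16 N.
- tub_seat (a point): On the tub's axis, 73 mm up, level with the seat: a ledge 104 mm across, open 76 mm across in the middle. The underside of a lid that is fully home lies on it, about 17 mm below where a loosely laid lid rests; the lid's outer top edge is then level with the rim.
- lid: The loose red lid, 90 g or so, lying on the worktop right way up. A round disc 100 mm across and 15 mm thick, bevelled below to 88 mm, with a round finger grip in the middle of its top, 30 mm across and 18 mm high, so its top is 33 mm above the underside. Round: any turn will do. Origin: centre of its underside; z up.
- press: Lid press, about 0.3 kg, 165 mm long, straight and round about its z axis: a foot 50 mm across and 16 mm high with a flat black rubber sole, a steel stem 14 mm across, a blue handle 27 mm across from 69 to 165 mm above the sole. Origin: centre of the sole; z runs up the handle. It leans 30 degrees from upright in the rest, lifts straight up out of it, and can stand by itself on its foot.
- press_grip (a point): Point on the press's axis, 130 mm above the sole, in the part of the handle that is clear of the rest (100 to 165 mm above the sole); same axes as the press.
- rest: Slanted steel rest, fixed: base plate 150 x 84 mm, 110 mm high. Origin: on the worktop under the base plate; z up. In it the press's sole centre lies 25 mm along the rest's x and 30 mm up; its handle leans towards the rest's -x, on a back plate below it, the foot on a lip between low cheeks, the handle in a black fork that ends 93 mm above the sole along the press. Nothing is above it.
- full_tub: Bystander: a closed, full white tub with a red cap 114 mm across, 126 mm high. Origin: centre of its underside.
- bowl: Bystander: an empty steel bowl 130 mm across, 50 mm high. Origin: centre of its underside.
- bottle: Bystander: an amber bottle 64 mm across, 130 mm high. Origin: centre of its underside.
- glove_box: Bystander: a blue carton of gloves 120 x 230 mm, 65 mm high. Origin: centre of its underside.

How it is judged:
By the outcome, as a careful person would: the job done as asked, in the order asked, and still so for the second after the job is handed in, with the robot touching nothing.
It also fails if it takes over 61 s, if anything falls off the work surface, if the arm or the gripper's body presses on something with over 40 N, if the wrist force passes 120 N, or if a joint passes its speed limit or range.

### The arm

A 7-joint arm with a two-finger parallel gripper is mounted at the origin on the work surface. World frame = base frame: x ahead of the robot, y to its left, z up, the work surface at z = 0. Lengths are in m, angles in degrees, forces in N, time in s.
With the tool pointing down it reaches from about 0.4 to 0.9 m from the base axis. Payload 5.5 kg.
Tool frame: the origin (TCP) lies midway between the tips of the shut fingers; the grasp point (between the pads) lies 19 mm behind it; y points along the fingers, x is the direction in which the jaws open and shut, and the axes are right-handed (so a half turn about y gives the same grasp; the last joint's range is limited). The gripper opens to 92 mm and grips with 3 to 60 N. Pads are 19 mm wide; open, the fingers measure 130 mm over their backs; the gripper's body (75 mm by 190 mm) begins 47 mm behind the grasp point.
Start: joints at [-49.148, 28.699, -24.465, 88.831, 12.651, 65.22, -12.049], TCP at [0.283, 0.585, 0.227] pointing down, gripper open.
Joint ranges: [-164.97, 164.97], [-17.58, 116.51], [-87.97, 89.64], [11.32, 138.91], [-80.73, 260.73], [10.89, 115.49], [-147.41, 147.41]. Speed limits (degrees/s): [147.25, 147.25, 180, 180, 180, 180, 180].

### API

Orientations are given as a 3x3 rotation matrix whose columns are the frame's x, y, z axes.
In Python, from rig import manip gives the robot as it stands.
- The arm moves only by the tool drive_tool, never from a script. Its argument "series" is a list of rows, each an object of numbers: "tx", "ty", "tz": the shift along the tool's x, y, z as a fraction of full scale; "ax", "ay", "az": the turn, a rotation vector about the tool's x, y, z as a fraction of full scale; "jaw": the gripper's target within -1 to 1 (shut at 1, half-way at 0, fully open at -1). A call has 1 to 20 rows; each row shifts and turns the commanded pose from where the row before left it, along the tool's axes as they then stand; what a row does not reach is not made up. Full scale, the value 1, is 500 mm for a shift and 2 pi rad for a turn. A row lasts 1/10 s, in which the tool goes at most 50 mm and 8.59 degrees, less where a joint would pass 70% of its speed; a pose out of reach is approached as far as the arm can. A call with a number of a shift or a turn outside -1 to 1 is refused whole. A call with a gripper value outside its range is refused whole. The fingers move at their own pace and stop on an object; "squeeze" is the grip in N (left out, the last holds). Time passes only in rows, so rows that do not move let the fingers close. It gives the time, the measured TCP pose, the force and the opening at its end, in the units of the state.
- manip.sense(): the state, without advancing time (a new reading comes with each control period).
- manip.capture(name): name is "side" or "top"; returns a dict with "frame" (480x640x3 uint8, red, green, blue), "range_z" (480x640 float32, m along the optical axis (not along the pixel's ray), 0 where there is no reading), "intrinsics" (3x3 intrinsics, pixels), "D" ([k1, k2, p1, p2, k3] as OpenCV has them; the pictures are not rectified), "world_to_cam" (4x4, takes a point from world to camera coordinates). Camera axes: x right, y up, looking along -z (the intrinsics and any distortion apply to the point x, -y, -z); pixel columns grow to the right and rows downward; lengths in m; the calibration is good to about 2 mm. A picture is of the moment at which its call begins.
- manip.sign_off(): hands the job in, once; it reports no verdict.
The state is a dict: "time_s": time; "joints": joint angles; "dq": joint speeds; "joint_efforts": joint torques, N m; "position": TCP position; "tool_rot": TCP orientation; "ft_force": force on the tool from outside, world axes, zero at the start; "ft_torque": the same for the moment, N m; "gripper_width": finger opening in m.
Only numpy, scipy, OpenCV 4.12 (cv2) and the standard library are available. Lean on these libraries where they do the work, as an engineer would, in place of code of your own. Each camera call takes 0.05 s, during which the arm holds its last target.

## Working session

There is one attempt and no reset: what is moved stays moved. The work goes in short steps, Python scripts to look and compute and a tool call to move; the robot and the scene stay as the last step left them, time stands still between calls to the robot, and variables do not carry over. Pictures are saved under pics/ and viewed, and the job is handed in when it is done.

Besides the shell and the picture viewer there is one more tool, called by a JSON object that holds its "op" and its "data". drive_tool: Moves the arm, as the interface text tells. Its arguments: {"type":"object","properties":{"series":{"type":"array"},"squeeze":{"type":"number"}},"required":["series"]}

```bash
ls; mkdir -p pics; python3 - <<'E'
from rig import manip
import cv2,numpy as np
s=manip.sense(); print(s)
for n in ("side","top"):
    c=manip.capture(n); np.savez(f"{n}0.npz",**{k:np.asarray(v) for k,v in c.items()})
    cv2.imwrite(f"pics/{n}0.png",c["frame"][:,:,::-1]); print(c["intrinsics"],c["D"],c["world_to_cam"])
E
```

```text
pics
{'time_s': 0.0, 'joints': array([-49.148676  ,  28.7524962 , -24.45310674,  88.89099879,
        12.65195303,  65.21993267, -12.05012361]), 'dq': array([-0.00494852,  0.00664598,  0.0070084 , -0.05075229,  0.15220697,
        0.02659409,  0.05105765]), 'joint_efforts': array([-4.21224631e-04, -5.66598129e+01, -5.81614450e+00, -2.79115248e+01,
       -6.86604227e-02,  3.08818650e-02,  1.73189942e-04]), 'position': array([0.28235083, 0.58470104, 0.22569579]), 'tool_rot': array([[ 4.34737130e-01, -8.71625274e-04, -9.00556977e-01],
       [ 9.00555360e-01, -1.70702226e-03,  4.34738002e-01],
       [-1.91619943e-03, -9.99998163e-01,  4.28408557e-05]]), 'ft_force': array([-0.2973233 , -0.36020252,  1.16164351]), 'ft_torque': array([ 0.04351989, -0.02442149,  0.00050355]), 'gripper_width': 0.09172638976402413}
[[503.81275043   0.         319.89705194]
 [  0.         503.81275043 227.52437336]
 [  0.           0.           1.        ]] [0.04079644 0.         0.         0.         0.        ] [[ 0.8720745  -0.48887371 -0.02210343 -0.50003691]
 [ 0.27796207  0.45765578  0.84456396 -0.28111374]
 [-0.40276935 -0.7426666   0.53499828 -1.04289767]
 [ 0.          0.          0.          1.        ]]
[[441.4515517    0.         321.55395908]
 [  0.         441.4515517  236.12165927]
 [  0.           0.           1.        ]] [-0.03865298  0.          0.          0.          0.        ] [[-7.26771202e-04 -9.99939691e-01 -1.09584170e-02  1.56299128e-02]
 [ 9.92656330e-01 -2.04699242e-03  1.20951314e-01 -6.26039782e-01]
 [-1.20966451e-01 -1.07900380e-02  9.92597951e-01 -1.42274734e+00]
 [ 0.00000000e+00  0.00000000e+00  0.00000000e+00  1.00000000e+00]]
```

View pics/top0.png

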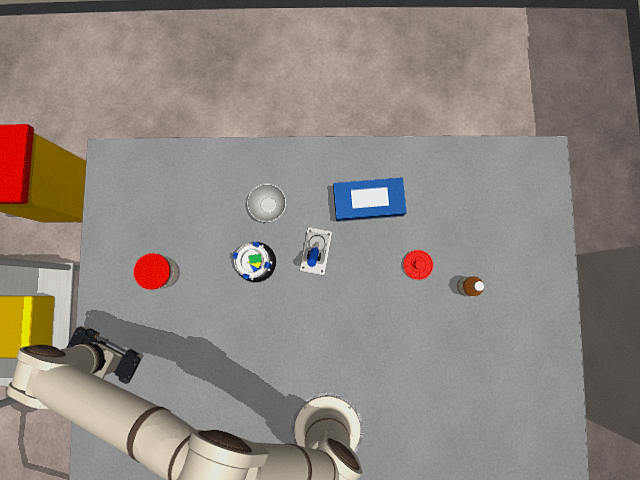

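View pics/side0.png

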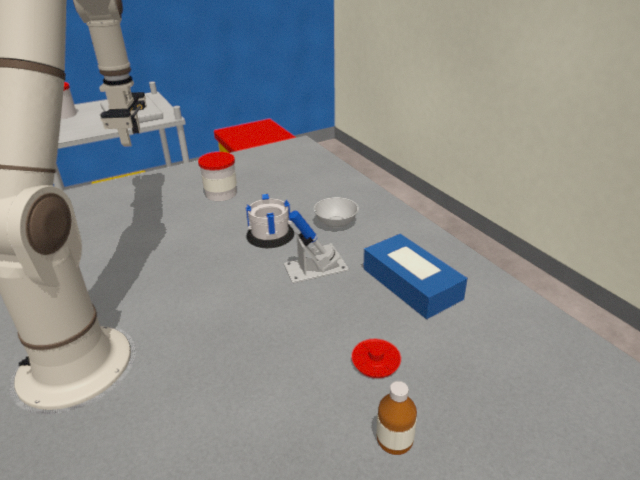

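```bash
cat > h.py <<'E'
import numpy as np,cv2
def load(n):
    d=np.load(n+".npz"); return {k:d[k] for k in d}
def ray(c,uv):
    uv=np.asarray(uv,float).reshape(-1,1,2)
    p=cv2.undistortPoints(uv,c["intrinsics"],c["D"]).reshape(-1,2)
    d=np.c_[p[:,0],-p[:,1],-np.ones(len(p))]
    R=c["world_to_cam"][:3,:3];t=c["world_to_cam"][:3,3]
    return -R.T@t, d@R   # origin, dirs (unit depth)
def plane(c,uv,z):
    o,d=ray(c,uv); s=(z-o[2])/d[:,2]; return o+s[:,None]*d
def pts(c,mask):
    v,u=np.nonzero(mask&(c["range_z"]>0)); o,d=ray(c,np.c_[u,v]); return o+d*c["range_z"][v,u][:,None],u,v
def proj(c,P):
    P=np.asarray(P,float).reshape(-1,3);R=c["world_to_cam"][:3,:3];t=c["world_to_cam"][:3,3]
    q=P@R.T+t; q=q*[1,-1,-1]
    return cv2.projectPoints(q.reshape(-1,1,3),np.zeros(3),np.zeros(3),c["intrinsics"],c["D"])[0].reshape(-1,2)
def masks(c):
    h=cv2.cvtColor(c["frame"],cv2.COLOR_RGB2HSV)
    H,S,V=[h[:,:,i].astype(int) for i in range(3)]
    return dict(red=((H<8)|(H>172))&(S>150)&(V>80),blue=(H>100)&(H<130)&(S>130)&(V>50),H=H,S=S,V=V)
def circ(P):
    A=np.c_[2*P[:,0],2*P[:,1],np.ones(len(P))];b=(P[:,:2]**2).sum(1)
    x=np.linalg.lstsq(A,b,rcond=None)[0];return x[0],x[1],np.sqrt(x[2]+x[0]**2+x[1]**2)
def win(m,x0,y0,x1,y1):
    o=np.zeros_like(m);o[y0:y1,x0:x1]=m[y0:y1,x0:x1];return o
E
python3 - <<'E'
from h import *
t=load("top0");s=load("side0")
a=cv2.resize(t["frame"][215:300,210:345],None,fx=5.8,fy=5.8,interpolation=cv2.INTER_CUBIC)
cv2.imwrite("pics/tc.png",a[:,:,::-1])
a=cv2.resize(s["frame"][180:290,235:370],None,fx=5.4,fy=5.4,interpolation=cv2.INTER_CUBIC)
cv2.imwrite("pics/sc.png",a[:,:,::-1])
# lid
for c,w in((t,(390,240,445,290)),(s,(340,330,410,385))):
    m=win(masks(c)["red"],*w).astype(np.uint8)
    k=max(cv2.findContours(m,0,cv2.CHAIN_APPROX_NONE)[0],key=cv2.contourArea)
    print("lid",cv2.fitEllipse(k))
    P=plane(c,k.reshape(-1,2),.015);print(circ(P),P.mean(0))
    P,u,v=pts(c,m>0);print("depth z",np.percentile(P[:,2],[5,50,95]))
    g=P[P[:,2]>.029];print("grip",g.mean(0),len(g), "bbox mid", (P.max(0)+P.min(0))/2)
for c,w in((t,(225,235,282,290)),(s,(240,190,296,250))):
    m=win(masks(c)["blue"],*w).astype(np.uint8)
    n,l,st,ce=cv2.connectedComponentsWithStats(m)
    for i in range(1,n):
        if st[i,4]<5: continue
        P,_,_=pts(c,l==i); print("tab",st[i],ce[i],P[P[:,2]>P[:,2].max()-.006].mean(0),P[:,2].max(),P[:,2].min())
E
```

```text
lid ((417.7460632324219, 264.4919128417969), (28.489694595336914, 29.274145126342773), 131.02587890625)
(np.float64(0.5330917230814359), np.float64(-0.3057032373964596), np.float64(0.048138792233582535)) [ 0.53380832 -0.3061336   0.015     ]
depth z [0.00898749 0.01481263 0.03261649]
grip [ 0.53237732 -0.30540683  0.03360095] 57 bbox mid [ 0.53381959 -0.30499385  0.01859733]
lid ((375.8354187011719, 357.884033203125), (37.87276077270508, 48.10559844970703), 98.09710693359375)
(np.float64(0.530731819303245), np.float64(-0.3073031195476764), np.float64(0.04952330669243461)) [ 0.53067885 -0.30795981  0.015     ]
depth z [0.01201653 0.01548653 0.03419816]
grip [ 0.53143076 -0.30763207  0.03409074] 142 bbox mid [ 0.53117132 -0.30654869  0.01977776]
tab [253 242   9   5  29] [256.31034483 243.65517241] [0.59448571 0.22680715 0.10863996] 0.11112946147885938 -0.00580286211240999
tab [232 252   6   7  24] [234.66666667 255.04166667] [0.55845372 0.28984701 0.10599829] 0.10829588447262894 -0.0009899444235996757
tab [264 262   8   7  32] [267.5     265.03125] [0.5280567  0.18802558 0.10161476] 0
[... 229 characters left out ...]
250476 0.25523253 0.10655178] 0.1094757182514261 0.048136719438173214
tab [262 194   7   5  28] [265.07142857 196.28571429] [0.55982493 0.28750255 0.10084458] 0.10385114072919688 0.09160903110031893
tab [285 201   4   6  17] [286.47058824 203.58823529] [0.59151295 0.21894513 0.10123203] 0.10429478417071625 0.09038943352370166
tab [246 206   5   5  20] [248.3 208.1] [0.49020212 0.24913962 0.10211323] 0.10505789492021222 0.09392874830517473
tab [289 211   7  14  68] [292.5        216.13235294] [0.5294911  0.04260422 0.17464649] 0.17823720182937408 0.06794854862306432
tab [267 213   8  21 114] [270.80701754 222.79824561] [0.52847394 0.18753341 0.10169015] 0.10439572975282285 0.04148227526563841
```

View pics/tc.png

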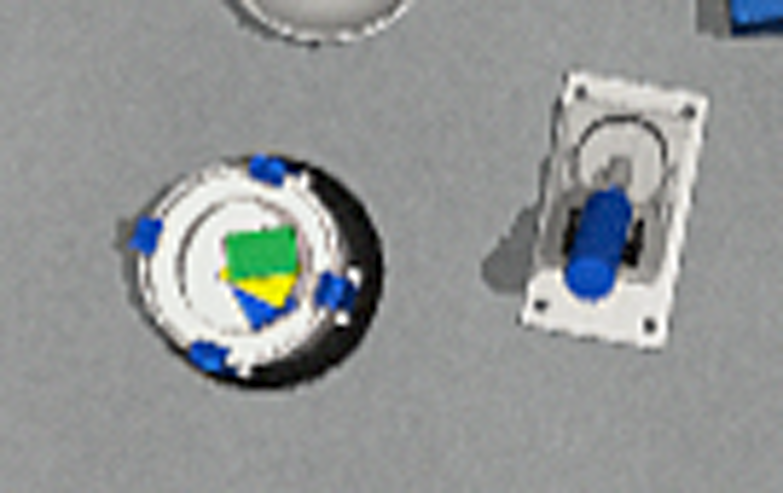

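View pics/sc.png

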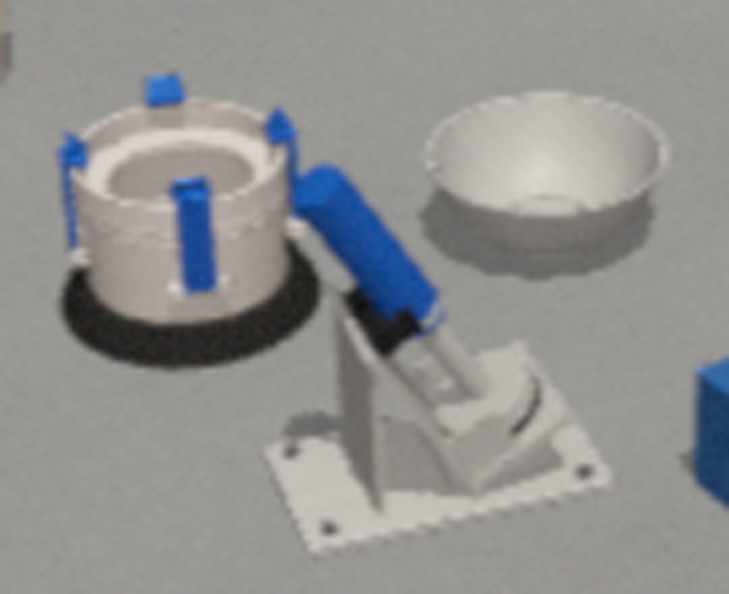

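```bash
python3 - <<'E'
from h import *
t=load("top0");s=load("side0")
def rfit(P,n=300,tol=.002,rr=None):
    rng=np.random.default_rng(0);best=None
    for _ in range(n):
        q=P[rng.choice(len(P),3,False)]
        try:x,y,r=circ(q)
        except Exception:continue
        if rr and not rr[0]<r<rr[1]:continue
        i=abs(np.hypot(P[:,0]-x,P[:,1]-y)-r)<tol
        if best is None or i.sum()>best.sum():best=i
    return circ(P[best]),best.sum(),len(P)
for n,c,w in(("top",t,(222,232,286,292)),("side",s,(235,185,300,255))):
    M=masks(c)
    dark=win(M["V"]<60,*w).astype(np.uint8)
    P,u,v=pts(c,dark>0); P=P[(P[:,2]>0.005)&(P[:,2]<.03)]
    print(n,"ring z",np.percentile(P[:,2],[5,50,95]),len(P))
    # outer contour of ring projected on z=.018
    all_,u,v=pts(c,win(np.ones_like(M["red"]),*w))
    wh=(M["S"][v,u]<60)&(M["V"][v,u]>120)
    rim=all_[wh&(all_[:,2]>.083)&(all_[:,2]<.094)]
    print(" rim",rfit(rim[:,:3],rr=(.045,.06)),np.median(rim[:,2]))
    seat=all_[wh&(all_[:,2]>.068)&(all_[:,2]<.08)]
    ring=all_[(M["V"][v,u]<70)&(all_[:,2]>.008)&(all_[:,2]<.03)]
    d=ring
    k=max(cv2.findContours(cv2.morphologyEx(dark,cv2.MORPH_CLOSE,np.ones((3,3))),0,cv2.CHAIN_APPROX_NONE)[0],key=cv2.contourArea).reshape(-1,2)
    Q=plane(c,k,.018);print(" ring outer",rfit(Q,rr=(.064,.075)))
    # white knob
# rest corners
cor=np.array([(568,75),(708,100),(662,350),(522,322)])/5.8+[210,215]
print("rest corners",plane(t,cor,.006))
c2=np.array([(267,452),(315,552),(610,487)])/5.4+[235,180]
print("rest side",plane(s,c2,.006))
# handle
for n,c,w in(("top",t,(295,235,340,275)),("side",s,(288,209,320,245))):
    b=win(masks(c)["blue"],*w)
    P,u,v=pts(c,b); P=P[P[:,2]>.06]
    m=P.mean(0);U,S,V=np.linalg.svd(P-m);print(n,"handle",len(P),m,V[0]*np.sign(V[0][2]),P[:,2].min(),P[:,2].max())
    print(np.nonzero(b)[1].min(),np.nonzero(b)[1].max(),np.nonzero(b)[0].min(),np.nonzero(b)[0].max())
# bottle
P,u,v=pts(t,win(np.ones((480,640),bool),455,270,490,300));P=P[(P[:,2]>.03)&(P[:,2]<.2)];print("bottle",P.mean(0),P.max(0),P.min(0))
P,u,v=pts(s,win(np.ones((480,640),bool),365,375,425,455));P=P[(P[:,2]>.03)&(P[:,2]<.2)];print("bottle",P.mean(0),P.max(0),P.min(0))
E
```

```text
top ring z [0.00606186 0.01436307 0.02172672] 203
 rim ((np.float64(0.5427640348462437), np.float64(0.239117505026209), np.float64(0.0532568802357228)), np.int64(79), 84) 0.08752989076461459
 ring outer ((np.float64(0.5429084839599493), np.float64(0.23501334655435577), np.float64(0.06461729190913186)), np.int64(68), 117)
side ring z [0.00598943 0.0131346  0.0198201 ] 338
 rim ((np.float64(0.5419595406010388), np.float64(0.23786027420676237), np.float64(0.05293836988995161)), np.int64(102), 163) 0.08694563215175599
 ring outer ((np.float64(0.5357935499941757), np.float64(0.21787447058420975), np.float64(0.06420072122940136)), np.int64(58), 114)
rest corners [[ 0.65804956  0.06129012  0.006     ]
 [ 0.6431306  -0.02049996  0.006     ]
 [ 0.49770406  0.00655439  0.006     ]
 [ 0.51392324  0.08747613  0.006     ]]
rest side [[ 0.51534047  0.08468619  0.006     ]
 [ 0.50064061  0.00408496  0.006     ]
 [ 0.64205951 -0.02364904  0.006     ]]
top handle 149 [0.55032446 0.04009632 0.1499471 ] [-0.56557881  0.10187879  0.81837725] 0.10110824463515433 0.18239851514166294
308 318 247 266
side handle 331 [0.54590671 0.03477678 0.14241109] [-0.50070757 -0.23810965  0.83222336] 0.06794854862306432 0.18022887406038413
289 315 209 238
bottle [ 0.46184542 -0.45511608  0.09162013] [ 0.49332752 -0.43264963  0.13828551] [ 0.4316308  -0.49364135  0.0305172 ]
bottle [ 0.44873246 -0.48049962  0.08423928] [ 0.49040425 -0.43758755  0.13420102] [ 0.4269041  -0.50102712  0.03005954]
```

{"op": "drive_tool", "data": {"series": [{"tx": -0.0072, "tz": -0.0929, "ty": 0.0023, "ay": 0.01115, "jaw": 0.2}, {"tx": -0.0072, "tz": -0.0929, "ty": 0.0023, "ay": 0.01115}, {"tx": -0.0072, "tz": -0.0929, "ty": 0.0023, "ay": 0.01115}, {"tx": -0.0072, "tz": -0.0929, "ty": 0.0023, "ay": 0.01115}, {"tx": -0.0072, "tz": -0.0929, "ty": 0.0023, "ay": 0.01115}, {"tx": -0.0072, "tz": -0.0929, "ty": 0.0023, "ay": 0.01115}, {"tx": -0.0072, "tz": -0.0929, "ty": 0.0023, "ay": 0.01115}, {"tx": -0.0072, "tz": -0.0929, "ty": 0.0023, "ay": 0.01115}, {"tx": -0.0072, "tz": -0.0929, "ty": 0.0023, "ay": 0.01115}, {"tx": -0.0072, "tz": -0.0929, "ty": 0.0023, "ay": 0.01115}, {"tx": -0.0072, "tz": -0.0929, "ty": 0.0023, "ay": 0.01115}]}}

```text
invalid input
```

{"op": "drive_tool", "data": {"series": [{"tx": -0.0072, "ty": 0.0023, "tz": -0.0929, "ax": 0, "ay": 0.01115, "az": 0, "jaw": 0.2}], "squeeze": 20}}

```text
time_s: 0.2
position: [0.3143, 0.5663, 0.2255]
tool_rot: [[0.487, -0.006, -0.874], [0.874, 0.003, 0.487], [-0.0, -1.0, 0.007]]
ft_force: [-0.3, 1.7, 1.0]
gripper_width: 0.0875
```

{"op": "drive_tool", "data": {"series": [{"tx": -0.0072, "ty": 0.0023, "tz": -0.0929, "ax": 0, "ay": 0.01115, "az": 0, "jaw": 0.2}, {"tx": -0.0072, "ty": 0.0023, "tz": -0.0929, "ax": 0, "ay": 0.01115, "az": 0, "jaw": 0.2}, {"tx": -0.0072, "ty": 0.0023, "tz": -0.0929, "ax": 0, "ay": 0.01115, "az": 0, "jaw": 0.2}, {"tx": -0.0072, "ty": 0.0023, "tz": -0.0929, "ax": 0, "ay": 0.01115, "az": 0, "jaw": 0.2}, {"tx": -0.0072, "ty": 0.0023, "tz": -0.0929, "ax": 0, "ay": 0.01115, "az": 0, "jaw": 0.2}, {"tx": -0.0072, "ty": 0.0023, "tz": -0.0929, "ax": 0, "ay": 0.01115, "az": 0, "jaw": 0.2}, {"tx": -0.0072, "ty": 0.0023, "tz": -0.0929, "ax": 0, "ay": 0.01115, "az": 0, "jaw": 0.2}, {"tx": -0.0072, "ty": 0.0023, "tz": -0.0929, "ax": 0, "ay": 0.01115, "az": 0, "jaw": 0.2}, {"tx": -0.0072, "ty": 0.0023, "tz": -0.0929, "ax": 0, "ay": 0.01115, "az": 0, "jaw": 0.2}, {"tx": -0.0072, "ty": 0.0023, "tz": -0.0929, "ax": 0, "ay": 0.01115, "az": 0, "jaw": 0.2}]}}

```text
time_s: 1.2
position: [0.6027, 0.199, 0.2135]
tool_rot: [[0.94, -0.001, -0.341], [0.341, -0.0, 0.94], [-0.001, -1.0, 0.0]]
ft_force: [1.0, 0.1, 0.8]
gripper_width: 0.0366
```

{"op": "drive_tool", "data": {"series": [{"tx": -0.0072, "ty": 0.0023, "tz": -0.0929, "ax": 0, "ay": 0.01115, "az": 0, "jaw": -0.3}, {"tx": -0.0072, "ty": 0.0023, "tz": -0.0929, "ax": 0, "ay": 0.01115, "az": 0, "jaw": -0.3}, {"tx": -0.0072, "ty": 0.0023, "tz": -0.0929, "ax": 0, "ay": 0.01115, "az": 0, "jaw": -0.3}, {"tx": -0.0072, "ty": 0.0023, "tz": -0.0929, "ax": 0, "ay": 0.01115, "az": 0, "jaw": -0.3}, {"tx": -0.0072, "ty": 0.0023, "tz": -0.0929, "ax": 0, "ay": 0.01115, "az": 0, "jaw": -0.3}, {"tx": -0.0072, "ty": 0.0023, "tz": -0.0929, "ax": 0, "ay": 0.01115, "az": 0, "jaw": -0.3}, {"tx": -0.0072, "ty": 0.0023, "tz": -0.0929, "ax": 0, "ay": 0.01115, "az": 0, "jaw": -0.3}, {"tx": -0.0072, "ty": 0.0023, "tz": -0.0929, "ax": 0, "ay": 0.01115, "az": 0, "jaw": -0.3}, {"tx": -0.0072, "ty": 0.0023, "tz": -0.0929, "ax": 0, "ay": 0.01115, "az": 0, "jaw": -0.3}, {"tx": -0.0072, "ty": 0.0023, "tz": -0.0929, "ax": 0, "ay": 0.01115, "az": 0, "jaw": -0.3}, {"tx": -0.0072, "ty": 0.0023, "tz": -0.0929, "ax": 0, "ay": 0.01115, "az": 0, "jaw": -0.3}, {"tx": 0, "ty": 0, "tz": 0, "ax": 0, "ay": 0, "az": 0, "jaw": -0.3}, {"tx": 0, "ty": 0, "tz": 0, "ax": 0, "ay": 0, "az": 0, "jaw": -0.3}]}}

```text
time_s: 2.5
position: [0.5622, -0.2994, 0.2009]
tool_rot: [[0.912, -0.001, 0.411], [-0.411, 0.0, 0.912], [-0.001, -1.0, -0.0]]
ft_force: [0.4, -0.2, 1.1]
gripper_width: 0.0597
```

```bash
cat >> h.py <<'E'
def go(target,Rt=None,show=True):
    "difference to target in tool axes; units of full scale"
    from rig import manip
    s=manip.sense();R=s["tool_rot"];d=R.T@(np.asarray(target)-s["position"])
    print("t",s["time_s"],"pos",s["position"].round(4),"F",s["ft_force"].round(1),"w",round(s["gripper_width"],4))
    print("R",R.round(4).tolist()); print("shift total",(d/.5).round(4))
    if Rt is not None: print("turn total",(cv2.Rodrigues(R.T@Rt)[0].ravel()/(2*np.pi)).round(4))
E
python3 - <<'E'
from h import *
go([.532,-.3063,.06])
E
```

```text
t 2.5 pos [ 0.5622 -0.2994  0.2009] F [ 0.4 -0.2  1.1] w 0.0597
R [[0.9116, -0.0012, 0.4112], [-0.4112, 0.0001, 0.9116], [-0.0011, -1.0, -0.0004]]
shift total [-0.049   0.2818 -0.0373]
```

{"op": "drive_tool", "data": {"series": [{"tx": -0.012, "ty": 0.07, "tz": -0.0093, "ax": 0, "ay": 0, "az": 0, "jaw": -0.3}, {"tx": -0.012, "ty": 0.07, "tz": -0.0093, "ax": 0, "ay": 0, "az": 0, "jaw": -0.3}, {"tx": -0.012, "ty": 0.07, "tz": -0.0093, "ax": 0, "ay": 0, "az": 0, "jaw": -0.3}, {"tx": -0.013, "ty": 0.07, "tz": -0.0094, "ax": 0, "ay": 0, "az": 0, "jaw": -0.3}, {"tx": 0, "ty": 0, "tz": 0, "ax": 0, "ay": 0, "az": 0, "jaw": -0.3}, {"tx": 0, "ty": 0, "tz": 0, "ax": 0, "ay": 0, "az": 0, "jaw": -0.3}]}}

```text
time_s: 3.1
position: [0.5343, -0.303, 0.0613]
tool_rot: [[0.914, -0.001, 0.406], [-0.406, 0.001, 0.914], [-0.001, -1.0, 0.001]]
ft_force: [0.2, -0.3, 0.7]
gripper_width: 0.0593
```

```bash
python3 - <<'E'
from h import *
from rig import manip
go([.532,-.3063,.018])
c=manip.capture("side");t=manip.capture("top")
a=cv2.resize(c["frame"][290:410,310:450],None,fx=3,fy=3,interpolation=cv2.INTER_CUBIC)
b=cv2.resize(t["frame"][220:310,370:470],None,fx=4,fy=4,interpolation=cv2.INTER_CUBIC)
b=b[:360]
print(proj(c,manip.sense()["position"]),proj(t,manip.sense()["position"]))
cv2.imwrite("pics/lid1.png",np.hstack([a,b[:,:380]])[:,:,::-1])
E
```

```text
t 3.1 pos [ 0.5343 -0.303   0.0613] F [ 0.2 -0.3  0.7] w 0.0593
R [[0.9138, -0.0008, 0.4061], [-0.4061, 0.0015, 0.9138], [-0.0013, -1.0, 0.001]]
shift total [-0.0014  0.0866 -0.008 ]
[[378.04380421 337.63334708]] [[420.40994916 262.61242616]]
```

View pics/lid1.png

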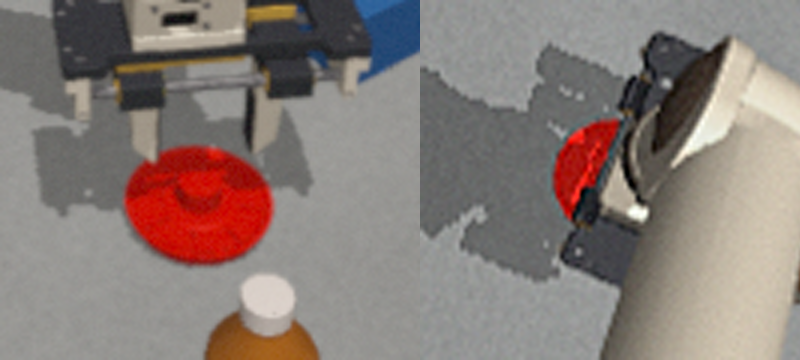

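{"op": "drive_tool", "data": {"series": [{"tx": -0.0014, "ty": 0.035, "tz": -0.008, "ax": 0, "ay": 0, "az": 0, "jaw": -0.3}, {"tx": 0, "ty": 0.035, "tz": 0, "ax": 0, "ay": 0, "az": 0, "jaw": -0.3}, {"tx": 0, "ty": 0.0166, "tz": 0, "ax": 0, "ay": 0, "az": 0, "jaw": -0.3}, {"tx": 0, "ty": 0, "tz": 0, "ax": 0, "ay": 0, "az": 0, "jaw": -0.3}, {"tx": 0, "ty": 0, "tz": 0, "ax": 0, "ay": 0, "az": 0, "jaw": -0.3}]}}

```text
time_s: 3.7
position: [0.5325, -0.3083, 0.0194]
tool_rot: [[0.913, 0.002, 0.408], [-0.408, -0.001, 0.913], [0.002, -1.0, 0.0]]
ft_force: [0.8, -1.4, -0.6]
gripper_width: 0.0598
```

```bash
python3 - <<'E'
from h import *
go([.532,-.3063,.018])
E
```

```text
t 3.7 pos [ 0.5325 -0.3083  0.0194] F [ 0.8 -1.4 -0.6] w 0.0598
R [[0.9132, 0.0018, 0.4076], [-0.4076, -0.0007, 0.9132], [0.0019, -1.0, 0.0001]]
shift total [-0.0026  0.0027  0.0032]
```

{"op": "drive_tool", "data": {"series": [{"tx": 0, "ty": 0.002, "tz": 0.0015, "ax": 0, "ay": 0, "az": 0, "jaw": 1}, {"tx": 0, "ty": 0, "tz": 0, "ax": 0, "ay": 0, "az": 0, "jaw": 1}, {"tx": 0, "ty": 0, "tz": 0, "ax": 0, "ay": 0, "az": 0, "jaw": 1}, {"tx": 0, "ty": 0, "tz": 0, "ax": 0, "ay": 0, "az": 0, "jaw": 1}, {"tx": 0, "ty": 0, "tz": 0, "ax": 0, "ay": 0, "az": 0, "jaw": 1}, {"tx": 0, "ty": 0, "tz": 0, "ax": 0, "ay": 0, "az": 0, "jaw": 1}], "squeeze": 25}}

```text
time_s: 4.3
position: [0.5318, -0.3075, 0.0173]
tool_rot: [[0.913, 0.0, 0.408], [-0.408, -0.0, 0.913], [0.0, -1.0, 0.0]]
ft_force: [0.0, 0.3, 2.2]
gripper_width: 0.029
```

```bash
python3 - <<'E'
from h import *
go([.532,-.3063,.018])
E
```

```text
t 4.3 pos [ 0.5318 -0.3075  0.0173] F [0.  0.3 2.2] w 0.029
R [[0.913, 0.0003, 0.408], [-0.408, -0.0001, 0.913], [0.0003, -1.0, 0.0]]
shift total [-0.0005 -0.0013  0.0023]
```

{"op": "drive_tool", "data": {"series": [{"tx": 0, "ty": -0.02, "tz": 0, "ax": 0, "ay": 0, "az": 0, "jaw": 1}, {"tx": 0, "ty": -0.06, "tz": 0, "ax": 0, "ay": 0, "az": 0, "jaw": 1}, {"tx": 0, "ty": -0.08, "tz": 0, "ax": 0, "ay": 0, "az": 0, "jaw": 1}, {"tx": 0, "ty": -0.08, "tz": 0, "ax": 0, "ay": 0, "az": 0, "jaw": 1}, {"tx": 0, "ty": -0.08, "tz": 0, "ax": 0, "ay": 0, "az": 0, "jaw": 1}, {"tx": 0, "ty": -0.08, "tz": 0, "ax": 0, "ay": 0, "az": 0, "jaw": 1}, {"tx": 0, "ty": -0.08, "tz": 0, "ax": 0, "ay": 0, "az": 0, "jaw": 1}, {"tx": 0, "ty": -0.04, "tz": 0, "ax": 0, "ay": 0, "az": 0, "jaw": 1}, {"tx": 0, "ty": 0, "tz": 0, "ax": 0, "ay": 0, "az": 0, "jaw": 1}]}}

```text
time_s: 5.2
position: [0.5334, -0.3086, 0.2818]
tool_rot: [[0.913, 0.007, 0.408], [-0.408, -0.003, 0.913], [0.008, -1.0, -0.0]]
ft_force: [-1.0, -0.5, -1.4]
gripper_width: 0.0294
```

{"op": "drive_tool", "data": {"series": [{"tx": 0.0055, "ty": 0, "tz": 0.0807, "ax": 0, "ay": -0.01065, "az": 0, "jaw": 1}, {"tx": 0.0055, "ty": 0, "tz": 0.0807, "ax": 0, "ay": -0.01065, "az": 0, "jaw": 1}, {"tx": 0.0055, "ty": 0, "tz": 0.0807, "ax": 0, "ay": -0.01065, "az": 0, "jaw": 1}, {"tx": 0.0055, "ty": 0, "tz": 0.0807, "ax": 0, "ay": -0.01065, "az": 0, "jaw": 1}, {"tx": 0.0055, "ty": 0, "tz": 0.0807, "ax": 0, "ay": -0.01065, "az": 0, "jaw": 1}, {"tx": 0.0055, "ty": 0, "tz": 0.0807, "ax": 0, "ay": -0.01065, "az": 0, "jaw": 1}, {"tx": 0.0055, "ty": 0, "tz": 0.0807, "ax": 0, "ay": -0.01065, "az": 0, "jaw": 1}, {"tx": 0.0055, "ty": 0, "tz": 0.0807, "ax": 0, "ay": -0.01065, "az": 0, "jaw": 1}, {"tx": 0.0055, "ty": 0, "tz": 0.0807, "ax": 0, "ay": -0.01065, "az": 0, "jaw": 1}, {"tx": 0.0055, "ty": 0, "tz": 0.0807, "ax": 0, "ay": -0.01065, "az": 0, "jaw": 1}, {"tx": 0.0055, "ty": 0, "tz": 0.0807, "ax": 0, "ay": -0.01065, "az": 0, "jaw": 1}, {"tx": 0.0055, "ty": 0, "tz": 0.0807, "ax": 0, "ay": -0.01065, "az": 0, "jaw": 1}, {"tx": 0.0055, "ty": 0, "tz": 0.0807, "ax": 0, "ay": -0.01065, "az": 0, "jaw": 1}, {"tx": 0.0055, "ty": 0, "tz": 0.0807, "ax": 0, "ay": -0.01065, "az": 0, "jaw": 1}, {"tx": 0, "ty": 0, "tz": 0, "ax": 0, "ay": 0, "az": 0, "jaw": 1}, {"tx": 0, "ty": 0, "tz": 0, "ax": 0, "ay": 0, "az": 0, "jaw": 1}]}}

```text
time_s: 6.8
position: [0.5592, 0.2386, 0.2757]
tool_rot: [[0.868, -0.002, -0.496], [0.496, -0.001, 0.868], [-0.002, -1.0, 0.0]]
ft_force: [0.2, -1.4, -0.9]
gripper_width: 0.0291
```

```bash
python3 - <<'E'
from h import *
from rig import manip
go([.5424,.2385,.14])
c=manip.capture("side");t=manip.capture("top")
np.savez("side1.npz",**c);np.savez("top1.npz",**t)
a=c["frame"][50:290,180:370];b=t["frame"][160:340,200:400]
a=cv2.resize(a,(380,480));b=cv2.resize(b,(420,378));b=np.vstack([b,np.zeros((102,420,3),np.uint8)])
cv2.imwrite("pics/lid2.png",np.hstack([a,b])[:,:,::-1])
E
```

```text
t 6.8 pos [0.5592 0.2386 0.2757] F [ 0.2 -1.4 -0.9] w 0.0291
R [[0.8681, -0.0023, -0.4964], [0.4964, -0.0009, 0.8681], [-0.0025, -1.0, 0.0004]]
shift total [-0.0287  0.2715  0.0164]
```

View pics/lid2.png

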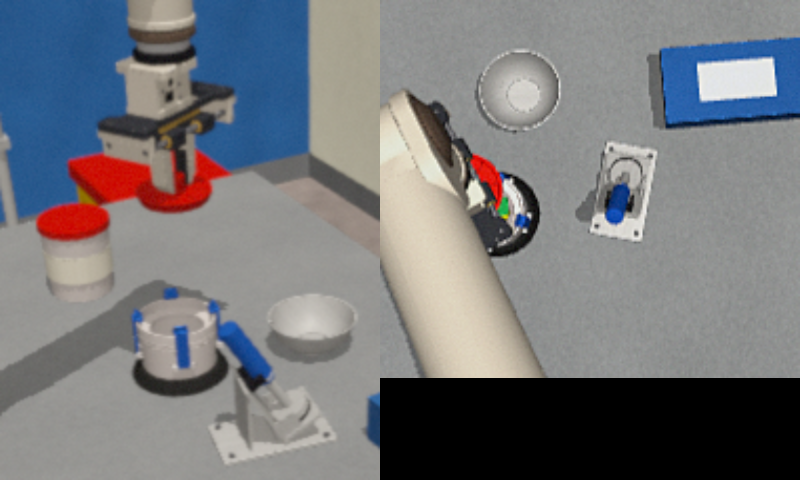

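{"op": "drive_tool", "data": {"series": [{"tx": -0.0072, "ty": 0.068, "tz": 0.0041, "ax": 0, "ay": 0, "az": 0, "jaw": 1}, {"tx": -0.0072, "ty": 0.068, "tz": 0.0041, "ax": 0, "ay": 0, "az": 0, "jaw": 1}, {"tx": -0.0072, "ty": 0.068, "tz": 0.0041, "ax": 0, "ay": 0, "az": 0, "jaw": 1}, {"tx": -0.0071, "ty": 0.0675, "tz": 0.0041, "ax": 0, "ay": 0, "az": 0, "jaw": 1}, {"tx": 0, "ty": 0, "tz": 0, "ax": 0, "ay": 0, "az": 0, "jaw": 1}, {"tx": 0, "ty": 0, "tz": 0, "ax": 0, "ay": 0, "az": 0, "jaw": 1}, {"tx": 0, "ty": 0, "tz": 0, "ax": 0, "ay": 0, "az": 0, "jaw": 1}]}}

```text
time_s: 7.6
position: [0.5463, 0.2376, 0.1434]
tool_rot: [[0.87, 0.003, -0.493], [0.493, 0.001, 0.87], [0.004, -1.0, -0.001]]
ft_force: [0.7, 0.0, -1.0]
gripper_width: 0.0291
```

```bash
python3 - <<'E'
from h import *
from rig import manip
go([.5424,.2385,.125])
c=manip.capture("side");t=manip.capture("top")
s=manip.sense();print(s["position"])
m=masks(c)["red"];m=win(m,240,150,310,230).astype(np.uint8)
k=max(cv2.findContours(m,0,cv2.CHAIN_APPROX_NONE)[0],key=cv2.contourArea).reshape(-1,2)
zt=s["position"][2]-.0173+.015
P=plane(c,k,zt)
print("contour",k.min(0),k.max(0),circ(P))
D,u,v=pts(c,m>0);print("z",np.percentile(D[:,2],[5,50,95]));r=D[abs(D[:,2]-zt)<.006]; 
print("depth bbox mid",(r.max(0)+r.min(0))/2,r.max(0)-r.min(0))
th=np.linspace(0,2*np.pi,60)
im=cv2.resize(c["frame"][130:260,210:340],None,fx=4.5,fy=4.5,interpolation=cv2.INTER_CUBIC)
for cx,cy,z,rad,col in((.5424,.2385,.088,.055,(0,255,0)),(s["position"][0],s["position"][1],zt,.05,(255,255,0))):
    q=proj(c,np.c_[cx+rad*np.cos(th),cy+rad*np.sin(th),0*th+z]);q=((q-[210,130]+.5)*4.5).astype(int)
    cv2.polylines(im,[q],True,col,1)
cv2.imwrite("pics/lid3.png",im[:,:,::-1])
E
```

```text
t 7.6 pos [0.5463 0.2376 0.1434] F [ 0.7  0.  -1. ] w 0.0291
R [[0.8702, 0.0033, -0.4926], [0.4926, 0.0012, 0.8702], [0.0035, -1.0, -0.0006]]
shift total [-0.006   0.0369  0.0053]
[0.54604738 0.23804889 0.14359407]
contour [249 183] [284 203] (np.float64(0.5405011536346831), np.float64(0.22737077920643348), np.float64(0.04506534249139229))
z [0.13279249 0.14100236 0.15611828]
depth bbox mid [0.54340017 0.23620603 0.14116929] [0.09804096 0.09905535 0.01167102]
```

View pics/lid3.png

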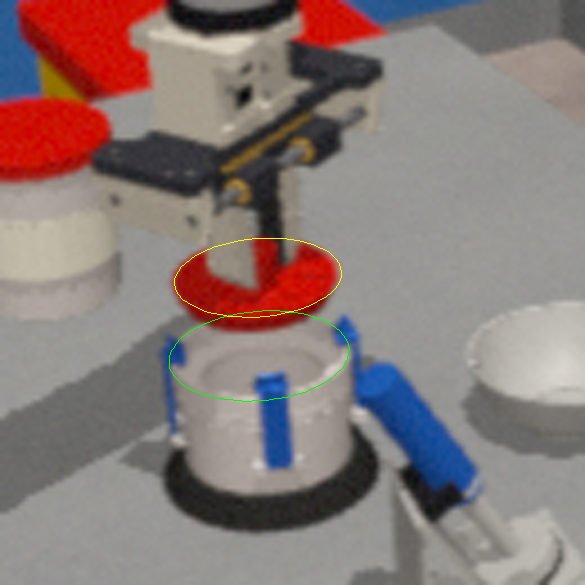

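{"op": "drive_tool", "data": {"series": [{"tx": -0.005, "ty": 0.03, "tz": 0.0045, "ax": 0, "ay": 0, "az": 0, "jaw": 1}, {"tx": 0, "ty": 0.02, "tz": 0, "ax": 0, "ay": 0, "az": 0, "jaw": 1}, {"tx": 0, "ty": 0.01, "tz": 0, "ax": 0, "ay": 0, "az": 0, "jaw": 1}, {"tx": 0, "ty": 0, "tz": 0, "ax": 0, "ay": 0, "az": 0, "jaw": 1}, {"tx": 0, "ty": 0, "tz": 0, "ax": 0, "ay": 0, "az": 0, "jaw": 1}, {"tx": 0, "ty": 0, "tz": 0, "ax": 0, "ay": 0, "az": 0, "jaw": 1}]}}

```text
time_s: 8.3
position: [0.5419, 0.2385, 0.1121]
tool_rot: [[0.87, 0.002, -0.494], [0.494, 0.001, 0.87], [0.002, -1.0, -0.0]]
ft_force: [2.3, 0.1, 1.3]
gripper_width: 0.0291
```

```bash
python3 - <<'E'
from h import *
from rig import manip
for i in range(4):
    go([.5424,.2385,.107]); manip.capture("side")
E
```

```text
t 8.3 pos [0.5419 0.2385 0.1121] F [2.3 0.1 1.3] w 0.0291
R [[0.8697, 0.0017, -0.4936], [0.4936, 0.0005, 0.8697], [0.0017, -1.0, -0.0004]]
shift total [ 0.0009  0.0102 -0.0005]
t 8.35 pos [0.5418 0.2385 0.1121] F [ 2.9 -0.4  2.2] w 0.0294
R [[0.8697, 0.0015, -0.4936], [0.4936, 0.0005, 0.8697], [0.0016, -1.0, -0.0004]]
shift total [ 0.0011  0.0101 -0.0005]
t 8.4 pos [0.5417 0.2385 0.112 ] F [ 3.1 -0.3  1.9] w 0.0292
R [[0.8696, 0.0015, -0.4937], [0.4937, 0.0005, 0.8696], [0.0015, -1.0, -0.0003]]
shift total [ 0.0012  0.01   -0.0007]
t 8.45 pos [0.5417 0.2385 0.112 ] F [ 3.  -0.4  0.6] w 0.0292
R [[0.8696, 0.0014, -0.4937], [0.4937, 0.0004, 0.8696], [0.0014, -1.0, -0.0003]]
shift total [ 0.0013  0.01   -0.0007]
```

{"op": "drive_tool", "data": {"series": [{"tx": 0.0026, "ty": 0.002, "tz": -0.0014, "ax": 0, "ay": 0, "az": 0, "jaw": 1}, {"tx": 0, "ty": 0.003, "tz": 0, "ax": 0, "ay": 0, "az": 0, "jaw": 1}, {"tx": 0, "ty": 0.002, "tz": 0, "ax": 0, "ay": 0, "az": 0, "jaw": 1}, {"tx": 0, "ty": 0, "tz": 0, "ax": 0, "ay": 0, "az": 0, "jaw": 1}, {"tx": 0, "ty": 0, "tz": 0, "ax": 0, "ay": 0, "az": 0, "jaw": 1}]}}

```text
time_s: 9.0
position: [0.5427, 0.2388, 0.1079]
tool_rot: [[0.869, 0.001, -0.494], [0.494, 0.001, 0.869], [0.001, -1.0, 0.0]]
ft_force: [4.6, 0.5, 1.5]
gripper_width: 0.0294
```

```bash
python3 - <<'E'
from h import *
from rig import manip
for i in range(2):
    go([.5424,.2385,.107]); c=manip.capture("side")
im=cv2.resize(c["frame"][130:260,210:340],None,fx=4.5,fy=4.5,interpolation=cv2.INTER_CUBIC)
cv2.imwrite("pics/lid4.png",im[:,:,::-1])
E
```

```text
t 9.0 pos [0.5427 0.2388 0.1079] F [4.6 0.5 1.5] w 0.0294
R [[0.8695, 0.0006, -0.494], [0.494, 0.0006, 0.8695], [0.0008, -1.0, 0.0002]]
shift total [-0.0008  0.0018 -0.0002]
t 9.05 pos [0.5427 0.2388 0.1079] F [4.4 0.6 2. ] w 0.029
R [[0.8694, 0.0005, -0.494], [0.494, 0.0005, 0.8695], [0.0007, -1.0, 0.0002]]
shift total [-0.0007  0.0018 -0.0002]
```

View pics/lid4.png

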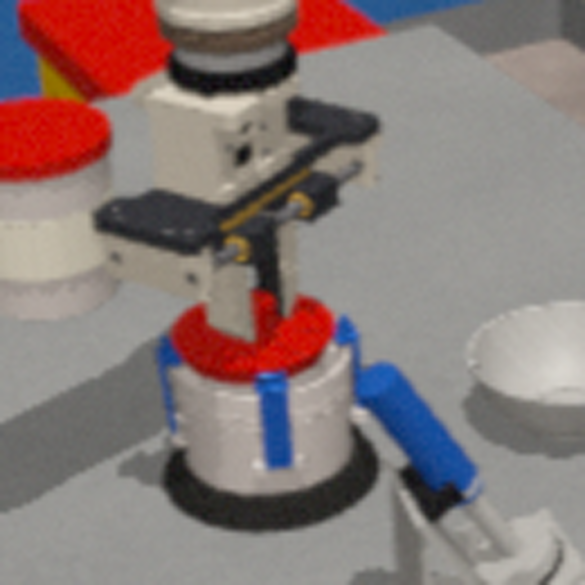

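{"op": "drive_tool", "data": {"series": [{"tx": 0.0026, "ty": 0, "tz": -0.0015, "ax": 0, "ay": 0, "az": 0, "jaw": 1}, {"tx": 0, "ty": 0, "tz": 0, "ax": 0, "ay": 0, "az": 0, "jaw": 1}, {"tx": 0, "ty": 0, "tz": 0, "ax": 0, "ay": 0, "az": 0, "jaw": 1}]}}

```text
time_s: 9.4
position: [0.5437, 0.2386, 0.1078]
tool_rot: [[0.869, -0.0, -0.494], [0.494, 0.0, 0.869], [-0.0, -1.0, 0.0]]
ft_force: [3.5, 0.1, 1.3]
gripper_width: 0.0292
```

{"op": "drive_tool", "data": {"series": [{"tx": 0, "ty": 0.001, "tz": 0, "ax": 0, "ay": 0, "az": 0, "jaw": 1}, {"tx": 0, "ty": 0, "tz": 0, "ax": 0, "ay": 0, "az": 0, "jaw": -0.1}, {"tx": 0, "ty": 0, "tz": 0, "ax": 0, "ay": 0, "az": 0, "jaw": -0.1}, {"tx": 0, "ty": 0, "tz": 0, "ax": 0, "ay": 0, "az": 0, "jaw": -0.1}, {"tx": 0, "ty": 0, "tz": 0, "ax": 0, "ay": 0, "az": 0, "jaw": -0.1}]}}

```text
time_s: 9.9
position: [0.5427, 0.2382, 0.1066]
tool_rot: [[0.869, -0.002, -0.494], [0.494, -0.001, 0.869], [-0.002, -1.0, 0.0]]
ft_force: [-0.7, 0.7, 1.3]
gripper_width: 0.0497
```

{"op": "drive_tool", "data": {"series": [{"tx": 0, "ty": -0.02, "tz": 0, "ax": 0, "ay": 0, "az": 0, "jaw": -0.1}, {"tx": 0, "ty": -0.06, "tz": 0, "ax": 0, "ay": 0, "az": 0, "jaw": -0.1}, {"tx": 0, "ty": -0.08, "tz": 0, "ax": 0, "ay": 0, "az": 0, "jaw": -0.1}, {"tx": 0, "ty": -0.09, "tz": 0, "ax": 0, "ay": 0, "az": 0, "jaw": -0.1}, {"tx": 0, "ty": -0.05, "tz": 0, "ax": 0, "ay": 0, "az": 0, "jaw": -0.1}, {"tx": 0, "ty": 0, "tz": 0, "ax": 0, "ay": 0, "az": 0, "jaw": -0.1}, {"tx": 0, "ty": 0, "tz": 0, "ax": 0, "ay": 0, "az": 0, "jaw": -0.1}]}}

```text
time_s: 10.6
position: [0.5439, 0.2386, 0.2584]
tool_rot: [[0.869, 0.001, -0.494], [0.494, 0.001, 0.869], [0.001, -1.0, -0.0]]
ft_force: [-0.2, 0.5, -0.5]
gripper_width: 0.0506
```

```bash
python3 - <<'E'
from h import *
from rig import manip
c=manip.capture("side");t=manip.capture("top")
np.savez("side2.npz",**c);np.savez("top2.npz",**t)
# press-grasp target
yaw=np.radians(-10.5);rx=np.array([np.cos(yaw),np.sin(yaw),0]);ry=np.array([-rx[1],rx[0],0]);zz=np.array([0,0,1])
ax=-.5*rx+.866*zz; sole=np.array([.578,.032,0])+.025*rx+.03*zz
print("grip",sole+.13*ax,"top",sole+.165*ax)
y=-ax
for sg in(1,-1):
    x=sg*ry; R=np.c_[x,y,np.cross(x,y)]
    for s_ in(.111,.18): go(sole+s_*ax,R)
im=cv2.resize(c["frame"][130:260,210:340],None,fx=4.5,fy=4.5,interpolation=cv2.INTER_CUBIC)
for cc,o,f,sh in((c,[210,130],4.5,None),):
    for s_ in(.0,.13,.165):
        q=((proj(c,sole+s_*ax)-o+.5)*f).astype(int)[0];cv2.circle(im,tuple(q),4,(255,255,0),-1)
b=t["frame"][220:290,285:345].copy();b=cv2.resize(b,None,fx=6,fy=6,interpolation=cv2.INTER_CUBIC)
for s_ in(.0,.13,.165):
    q=((proj(t,sole+s_*ax)-[285,220]+.5)*6).astype(int)[0];cv2.circle(b,tuple(q),4,(255,255,0),-1)
m=masks(c)["red"];D,u,v=pts(c,win(m,240,170,310,230));print("lid z",np.percentile(D[:,2],[5,50,95]),D[D[:,2]>np.percentile(D[:,2],90)].mean(0))
b=b[:,:215] if 0 else b
H=im.shape[0];b=np.vstack([b,np.zeros((H-b.shape[0],b.shape[1],3),np.uint8)])
o=np.hstack([im,b]);o=cv2.resize(o,None,fx=.84,fy=.84);print(o.shape);cv2.imwrite("pics/p1.png",o[:,:,::-1])
E
```

```text
grip [0.5386698  0.03928942 0.14258   ] top [0.52146284 0.04247854 0.17289   ]
t 10.7 pos [0.543  0.238  0.2563] F [ 0.7 -1.1 -0.8] w 0.0503
R [[0.8695, -0.002, -0.494], [0.494, -0.001, 0.8695], [-0.0022, -1.0, 0.0002]]
shift total [-0.1887  0.2607 -0.3536]
turn total [-0.0781 -0.1353 -0.0366]
t 10.7 pos [0.543  0.238  0.2563] F [ 0.7 -1.1 -0.8] w 0.0503
R [[0.8695, -0.002, -0.494], [0.494, -0.001, 0.8695], [-0.0022, -1.0, 0.0002]]
shift total [-0.2418  0.1414 -0.3091]
turn total [-0.0781 -0.1353 -0.0366]
t 10.7 pos [0.543  0.238  0.2563] F [ 0.7 -1.1 -0.8] w 0.0503
R [[0.8695, -0.002, -0.494], [0.494, -0.001, 0.8695], [-0.0022, -1.0, 0.0002]]
shift total [-0.1887  0.2607 -0.3536]
turn total [ 0.0442  0.3514 -0.0944]
t 10.7 pos [0.543  0.238  0.2563] F [ 0.7 -1.1 -0.8] w 0.0503
R [[0.8695, -0.002, -0.494], [0.494, -0.001, 0.8695], [-0.0022, -1.0, 0.0002]]
shift total [-0.2418  0.1414 -0.3091]
turn total [ 0.0442  0.3514 -0.0944]
lid z [0.10051768 0.1052669  0.12339056] [0.54145871 0.23717126 0.12304638]
(491, 794, 3)
```

View pics/p1.png

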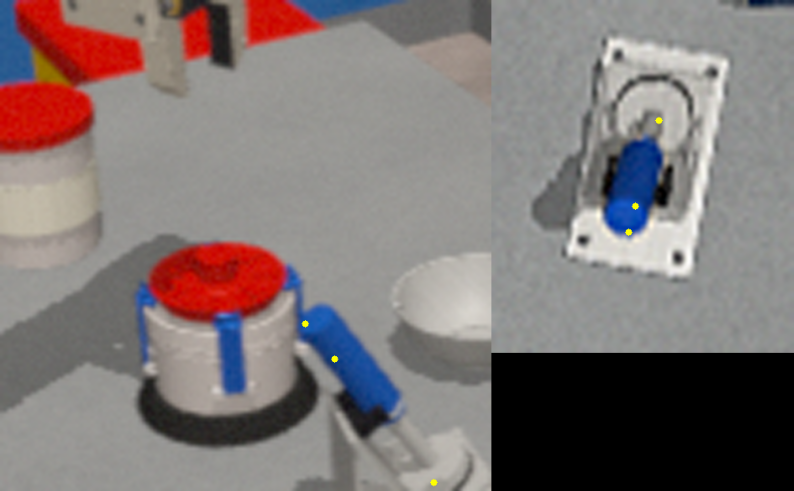

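```bash
python3 - <<'E'
from h import *
c=load("side2");t=load("top2")
im=cv2.resize(c["frame"][200:250,280:330],None,fx=8,fy=8,interpolation=cv2.INTER_CUBIC)
b=cv2.resize(t["frame"][235:285,290:340],None,fx=8,fy=8,interpolation=cv2.INTER_CUBIC)
cv2.imwrite("pics/p2.png",np.hstack([im,b])[:,:,::-1])
def tri(a,b):
    o1,d1=ray(c,a);o2,d2=ray(t,b);d1=d1[0];d2=d2[0]
    s=np.linalg.lstsq(np.c_[d1,-d2],o2-o1,rcond=None)[0]
    p,q=o1+s[0]*d1,o2+s[1]*d2;return (p+q)/2,np.linalg.norm(p-q)
print(tri([294.7,212.6],[311.5,262]))
# axis from handle points: fit cylinder R=13.5 with fixed-tilt free axis via least squares
from scipy.optimize import least_squares
yaw=np.radians(-10.5)
for n,cc,w in(("top",t,(295,235,340,275)),("side",c,(288,209,320,245))):
    P,u,v=pts(cc,win(masks(cc)["blue"],*w));P=P[(P[:,2]>.09)&(P[:,2]<.175)&(P[:,1]<.08)]
    def f(p):
        a=np.array([-.5*np.cos(p[3]),-.5*np.sin(p[3]),.866]);q=P-[p[0],p[1],.1426+p[2]*0];return np.linalg.norm(np.cross(q,a),axis=1)-.0135
    r=least_squares(f,[.545,.039,0,yaw],loss="soft_l1",f_scale=.002);print(n,r.x[:2],np.degrees(r.x[3]),np.sqrt(np.median(r.fun**2)),len(P))
E
```

```text
(array([0.53248453, 0.04290172, 0.17616144]), np.float64(0.001571056751481405))
top [0.54535278 0.04161472] -11.089973799890522 0.0008164126824792926 131
side [0.54613987 0.04265991] -10.47393031163047 0.0010762554634883553 305
```

View pics/p2.png

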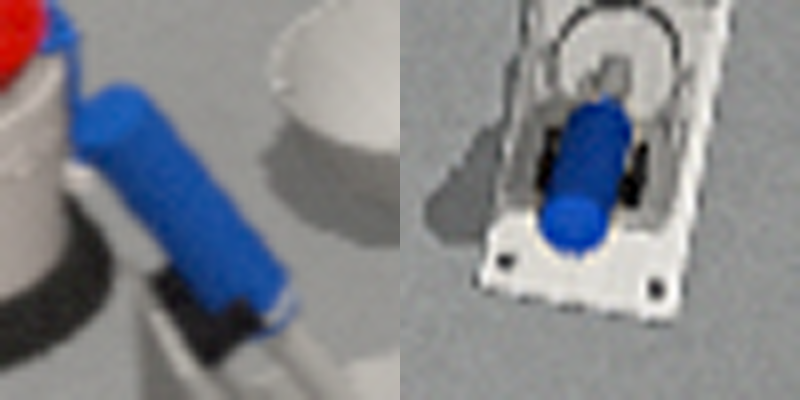

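```bash
cat >> h.py <<'E'
YAW=np.radians(-10.8);RX=np.array([np.cos(YAW),np.sin(YAW),0]);RY=np.array([-RX[1],RX[0],0]);ZZ=np.array([0,0,1.])
AX=-.5*RX+np.sqrt(.75)*ZZ; GRIP=np.array([.5457,.0421,.1426]); SOLE=GRIP-.13*AX
RG=np.c_[RY,-AX,np.cross(RY,-AX)]
RU=np.c_[RY,-ZZ,np.cross(RY,-ZZ)]
E
python3 - <<'E'
from h import *
go(SOLE+.195*AX,RG); print(SOLE,SOLE+.195*AX)
E
```

```text
t 10.7 pos [0.543  0.238  0.2563] F [ 0.7 -1.1 -0.8] w 0.0503
R [[0.8695, -0.002, -0.494], [0.494, -0.001, 0.8695], [-0.0022, -1.0, 0.0002]]
shift total [-0.2381  0.1153 -0.3012]
turn total [-0.0782 -0.1345 -0.0364]
[0.60954867 0.02992021 0.0300167 ] [0.51377566 0.04818989 0.19889165]
```

{"op": "drive_tool", "data": {"series": [{"tx": 0, "ty": 0, "tz": 0, "ax": -0.0098, "ay": -0.0168, "az": -0.0045, "jaw": -0.3}, {"tx": 0, "ty": 0, "tz": 0, "ax": -0.0098, "ay": -0.0168, "az": -0.0045, "jaw": -0.3}, {"tx": 0, "ty": 0, "tz": 0, "ax": -0.0098, "ay": -0.0168, "az": -0.0045, "jaw": -0.3}, {"tx": 0, "ty": 0, "tz": 0, "ax": -0.0098, "ay": -0.0168, "az": -0.0045, "jaw": -0.3}, {"tx": 0, "ty": 0, "tz": 0, "ax": -0.0098, "ay": -0.0168, "az": -0.0045, "jaw": -0.3}, {"tx": 0, "ty": 0, "tz": 0, "ax": -0.0098, "ay": -0.0168, "az": -0.0045, "jaw": -0.3}, {"tx": 0, "ty": 0, "tz": 0, "ax": -0.0098, "ay": -0.0168, "az": -0.0045, "jaw": -0.3}, {"tx": 0, "ty": 0, "tz": 0, "ax": -0.0098, "ay": -0.0168, "az": -0.0045, "jaw": -0.3}, {"tx": 0, "ty": 0, "tz": 0, "ax": 0, "ay": 0, "az": 0, "jaw": -0.3}, {"tx": 0, "ty": 0, "tz": 0, "ax": 0, "ay": 0, "az": 0, "jaw": -0.3}]}}

```text
time_s: 11.7
position: [0.5432, 0.238, 0.2564]
tool_rot: [[0.191, 0.49, -0.851], [0.982, -0.097, 0.164], [-0.002, -0.866, -0.499]]
ft_force: [0.0, 0.4, 0.1]
gripper_width: 0.0596
```

```bash
python3 - <<'E'
from h import *
go(SOLE+.195*AX,RG);go(SOLE+.195*AX+[0,0,.05],RG)
from rig import manip
print(manip.sense()["joints"])
E
```

```text
t 11.7 pos [0.5432 0.238  0.2564] F [0.  0.4 0.1] w 0.0596
R [[0.1907, 0.49, -0.8506], [0.9817, -0.0966, 0.1644], [-0.0016, -0.8663, -0.4995]]
shift total [-0.3838  0.1074  0.0451]
turn total [-0.0001 -0.0003 -0.0005]
t 11.7 pos [0.5432 0.238  0.2564] F [0.  0.4 0.1] w 0.0596
R [[0.1907, 0.49, -0.8506], [0.9817, -0.0966, 0.1644], [-0.0016, -0.8663, -0.4995]]
shift total [-0.3839  0.0207 -0.0048]
turn total [-0.0001 -0.0003 -0.0005]
[-25.40244946   8.99276195 -16.11985708 117.01846124  40.25246916
  42.12433702  10.51912413]
```

{"op": "drive_tool", "data": {"series": [{"tx": -0.0768, "ty": 0.0041, "tz": -0.001, "ax": 0, "ay": 0, "az": 0, "jaw": -0.3}, {"tx": -0.0768, "ty": 0.0041, "tz": -0.001, "ax": 0, "ay": 0, "az": 0, "jaw": -0.3}, {"tx": -0.0768, "ty": 0.0041, "tz": -0.001, "ax": 0, "ay": 0, "az": 0, "jaw": -0.3}, {"tx": -0.0768, "ty": 0.0041, "tz": -0.001, "ax": 0, "ay": 0, "az": 0, "jaw": -0.3}, {"tx": -0.0768, "ty": 0.0041, "tz": -0.001, "ax": 0, "ay": 0, "az": 0, "jaw": -0.3}, {"tx": 0, "ty": 0.043, "tz": 0.025, "ax": 0, "ay": 0, "az": 0, "jaw": -0.3}, {"tx": 0, "ty": 0.043, "tz": 0.025, "ax": 0, "ay": 0, "az": 0, "jaw": -0.3}, {"tx": 0, "ty": 0, "tz": 0, "ax": 0, "ay": 0, "az": 0, "jaw": -0.3}, {"tx": 0, "ty": 0, "tz": 0, "ax": 0, "ay": 0, "az": 0, "jaw": -0.3}, {"tx": 0, "ty": 0, "tz": 0, "ax": 0, "ay": 0, "az": 0, "jaw": -0.3}]}}

```text
time_s: 12.7
position: [0.5161, 0.0488, 0.2015]
tool_rot: [[0.189, 0.494, -0.849], [0.982, -0.095, 0.163], [0.0, -0.864, -0.503]]
ft_force: [-0.1, -0.1, -0.1]
gripper_width: 0.0596
```

```bash
python3 - <<'E'
from h import *
from rig import manip
go(SOLE+.114*AX,RG)
c=manip.capture("side");go(SOLE+.114*AX,RG)
im=cv2.resize(c["frame"][100:290,210:380],None,fx=3.1,fy=3.1,interpolation=cv2.INTER_CUBIC)
q=((proj(c,manip.sense()["position"])-[210,100]+.5)*3.1).astype(int)[0];cv2.circle(im,tuple(q),2,(255,255,0),-1)
cv2.imwrite("pics/p3.png",im[:,:,::-1])
E
```

```text
t 12.7 pos [0.5161 0.0488 0.2015] F [-0.1 -0.1 -0.1] w 0.0596
R [[0.1891, 0.4938, -0.8488], [0.982, -0.095, 0.1635], [0.0001, -0.8644, -0.5028]]
shift total [-0.002   0.1643  0.0069]
turn total [ 0.0005 -0.0002 -0.0001]
t 12.75 pos [0.5161 0.0489 0.2016] F [-0.7  0.4  1. ] w 0.0596
R [[0.1887, 0.4942, -0.8486], [0.982, -0.0948, 0.1632], [0.0002, -0.8642, -0.5032]]
shift total [-0.0023  0.1646  0.007 ]
turn total [ 0.0006 -0.0002 -0.0001]
```

View pics/p3.png

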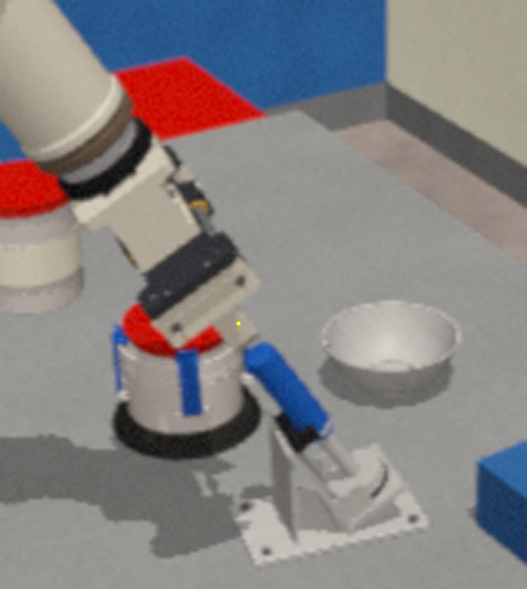

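{"op": "drive_tool", "data": {"series": [{"tx": -0.002, "ty": 0.03, "tz": 0.006, "ax": 0, "ay": 0, "az": 0, "jaw": -0.3}, {"tx": 0, "ty": 0.045, "tz": 0, "ax": 0, "ay": 0, "az": 0, "jaw": -0.3}, {"tx": 0, "ty": 0.045, "tz": 0, "ax": 0, "ay": 0, "az": 0, "jaw": -0.3}, {"tx": 0, "ty": 0.03, "tz": 0, "ax": 0, "ay": 0, "az": 0, "jaw": -0.3}, {"tx": 0, "ty": 0.014, "tz": 0, "ax": 0, "ay": 0, "az": 0, "jaw": -0.3}, {"tx": 0, "ty": 0, "tz": 0, "ax": 0, "ay": 0, "az": 0, "jaw": -0.3}, {"tx": 0, "ty": 0, "tz": 0, "ax": 0, "ay": 0, "az": 0, "jaw": -0.3}, {"tx": 0, "ty": 0, "tz": 0, "ax": 0, "ay": 0, "az": 0, "jaw": -0.3}]}}

```text
time_s: 13.55
position: [0.553, 0.0405, 0.1288]
tool_rot: [[0.188, 0.494, -0.849], [0.982, -0.095, 0.163], [-0.0, -0.864, -0.503]]
ft_force: [1.1, 0.3, -0.2]
gripper_width: 0.0598
```

```bash
python3 - <<'E'
from h import *
from rig import manip
c=manip.capture("side");t=manip.capture("top");go(SOLE+.114*AX,RG)
im=cv2.resize(c["frame"][150:270,240:360],None,fx=4,fy=4,interpolation=cv2.INTER_CUBIC)
b=cv2.resize(t["frame"][220:300,270:350],None,fx=4,fy=4,interpolation=cv2.INTER_CUBIC)
b=np.vstack([b,np.zeros((160,320,3),np.uint8)])
cv2.imwrite("pics/p4.png",np.hstack([im,b])[:,:,::-1])
E
```

```text
t 13.65 pos [0.5528 0.0403 0.1287] F [-0.7  1.1  0.4] w 0.0596
R [[0.1884, 0.4938, -0.8489], [0.9821, -0.095, 0.1627], [-0.0003, -0.8644, -0.5029]]
shift total [ 0.0008  0.0005 -0.0012]
turn total [ 0.0005 -0.0001 -0.0001]
```

View pics/p4.png

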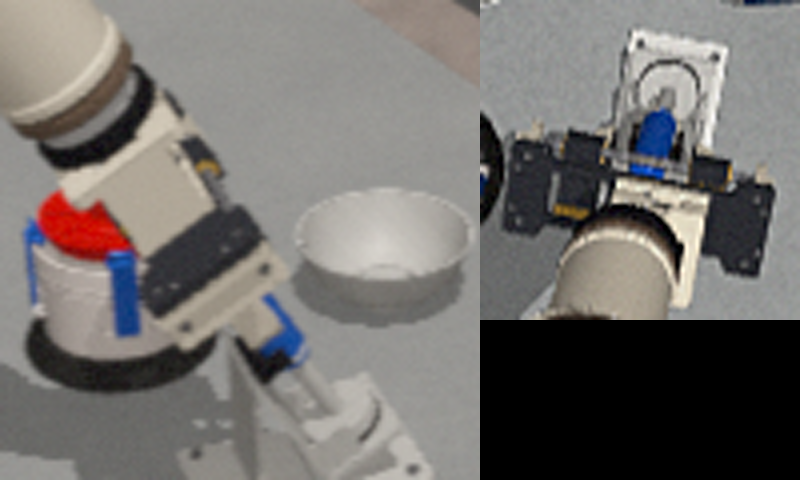

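{"op": "drive_tool", "data": {"series": [{"tx": 0, "ty": 0, "tz": 0, "ax": 0, "ay": 0, "az": 0, "jaw": 1}, {"tx": 0, "ty": 0, "tz": 0, "ax": 0, "ay": 0, "az": 0, "jaw": 1}, {"tx": 0, "ty": 0, "tz": 0, "ax": 0, "ay": 0, "az": 0, "jaw": 1}, {"tx": 0, "ty": 0, "tz": 0, "ax": 0, "ay": 0, "az": 0, "jaw": 1}, {"tx": 0, "ty": 0, "tz": 0, "ax": 0, "ay": 0, "az": 0, "jaw": 1}, {"tx": 0, "ty": 0, "tz": 0, "ax": 0, "ay": 0, "az": 0, "jaw": 1}], "squeeze": 55}}

```text
time_s: 14.25
position: [0.5525, 0.0402, 0.1277]
tool_rot: [[0.188, 0.493, -0.85], [0.982, -0.095, 0.162], [-0.001, -0.865, -0.502]]
ft_force: [0.8, -0.0, -0.1]
gripper_width: 0.0264
```

```bash
python3 - <<'E'
from h import *
from rig import manip
p=manip.sense()["position"]
go(p+[0,0,.15],RG)
E
```

```text
t 14.25 pos [0.5525 0.0402 0.1277] F [ 0.8 -0.  -0.1] w 0.0264
R [[0.1882, 0.4926, -0.8497], [0.9821, -0.0952, 0.1624], [-0.0009, -0.8651, -0.5017]]
shift total [-0.0003 -0.2595 -0.1505]
turn total [ 0.0003 -0.     -0.0002]
```

{"op": "drive_tool", "data": {"series": [{"tx": 0, "ty": -0.0173, "tz": -0.01, "ax": 0, "ay": 0, "az": 0, "jaw": 1}, {"tx": 0, "ty": -0.0346, "tz": -0.02, "ax": 0, "ay": 0, "az": 0, "jaw": 1}, {"tx": 0, "ty": -0.0346, "tz": -0.02, "ax": 0, "ay": 0, "az": 0, "jaw": 1}, {"tx": 0, "ty": -0.0519, "tz": -0.03, "ax": 0, "ay": 0, "az": 0, "jaw": 1}, {"tx": 0, "ty": -0.0519, "tz": -0.03, "ax": 0, "ay": 0, "az": 0, "jaw": 1}, {"tx": 0, "ty": -0.0519, "tz": -0.03, "ax": 0, "ay": 0, "az": 0, "jaw": 1}, {"tx": 0, "ty": -0.0519, "tz": -0.03, "ax": 0, "ay": 0, "az": 0, "jaw": 1}, {"tx": 0, "ty": -0.0346, "tz": -0.02, "ax": 0, "ay": 0, "az": 0, "jaw": 1}, {"tx": 0, "ty": 0, "tz": 0, "ax": 0, "ay": 0, "az": 0, "jaw": 1}, {"tx": 0, "ty": 0, "tz": 0, "ax": 0, "ay": 0, "az": 0, "jaw": 1}]}}

```text
time_s: 15.25
position: [0.5513, 0.04, 0.3162]
tool_rot: [[0.189, 0.491, -0.851], [0.982, -0.096, 0.163], [-0.002, -0.866, -0.5]]
ft_force: [-0.6, -0.2, -3.8]
gripper_width: 0.0263
```

```bash
python3 - <<'E'
from h import *
from rig import manip
c=manip.capture("side");go([.543,.238,.31],RU)
cv2.imwrite("pics/p5.png",c["frame"][:,:,::-1])
E
```

```text
t 15.3 pos [0.5508 0.0399 0.3153] F [-0.1 -0.5 -3.6] w 0.0265
R [[0.1889, 0.4893, -0.8514], [0.982, -0.0962, 0.1625], [-0.0024, -0.8668, -0.4987]]
shift total [ 0.3861 -0.0367  0.0829]
turn total [ 0.0831 -0.0001 -0.0004]
```

View pics/p5.png

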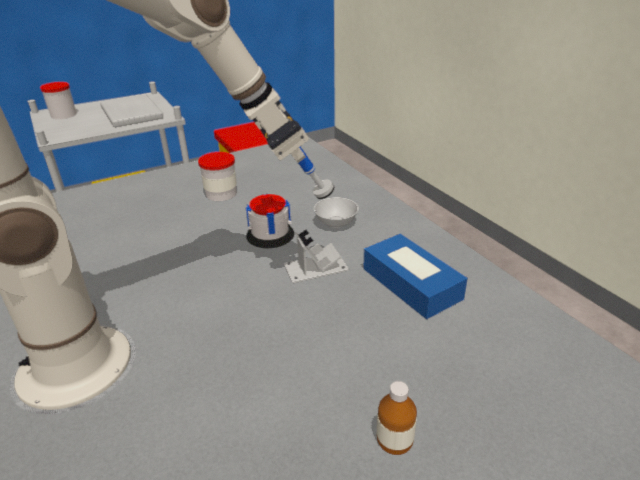

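{"op": "drive_tool", "data": {"series": [{"tx": 0, "ty": 0, "tz": 0, "ax": 0.0166, "ay": 0, "az": 0, "jaw": 1}, {"tx": 0, "ty": 0, "tz": 0, "ax": 0.0166, "ay": 0, "az": 0, "jaw": 1}, {"tx": 0, "ty": 0, "tz": 0, "ax": 0.0166, "ay": 0, "az": 0, "jaw": 1}, {"tx": 0, "ty": 0, "tz": 0, "ax": 0.0166, "ay": 0, "az": 0, "jaw": 1}, {"tx": 0, "ty": 0, "tz": 0, "ax": 0.0166, "ay": 0, "az": 0, "jaw": 1}, {"tx": 0, "ty": 0, "tz": 0, "ax": 0, "ay": 0, "az": 0, "jaw": 1}, {"tx": 0, "ty": 0, "tz": 0, "ax": 0, "ay": 0, "az": 0, "jaw": 1}]}}

```text
time_s: 16.0
position: [0.5518, 0.04, 0.3149]
tool_rot: [[0.189, 0.001, -0.982], [0.982, -0.003, 0.189], [-0.003, -1.0, -0.002]]
ft_force: [-0.4, 0.3, -3.3]
gripper_width: 0.0261
```

```bash
python3 - <<'E'
from h import *
go([.543,.238,.29],RU)
E
```

```text
t 16.0 pos [0.5518 0.04   0.3149] F [-0.4  0.3 -3.3] w 0.0261
R [[0.1889, 0.0012, -0.982], [0.982, -0.0028, 0.1889], [-0.0025, -1.0, -0.0017]]
shift total [0.3856 0.0487 0.0921]
turn total [ 0.0003 -0.0003 -0.0004]
```

{"op": "drive_tool", "data": {"series": [{"tx": 0.04, "ty": 0, "tz": 0.0102, "ax": 0, "ay": 0, "az": 0, "jaw": 1}, {"tx": 0.06, "ty": 0.008, "tz": 0.0143, "ax": 0, "ay": 0, "az": 0, "jaw": 1}, {"tx": 0.07, "ty": 0.01, "tz": 0.0167, "ax": 0, "ay": 0, "az": 0, "jaw": 1}, {"tx": 0.07, "ty": 0.01, "tz": 0.0167, "ax": 0, "ay": 0, "az": 0, "jaw": 1}, {"tx": 0.07, "ty": 0.01, "tz": 0.0167, "ax": 0, "ay": 0, "az": 0, "jaw": 1}, {"tx": 0.05, "ty": 0.01, "tz": 0.0119, "ax": 0, "ay": 0, "az": 0, "jaw": 1}, {"tx": 0.0256, "ty": 0, "tz": 0.006, "ax": 0, "ay": 0, "az": 0, "jaw": 1}, {"tx": 0, "ty": 0, "tz": 0, "ax": 0, "ay": 0, "az": 0, "jaw": 1}, {"tx": 0, "ty": 0, "tz": 0, "ax": 0, "ay": 0, "az": 0, "jaw": 1}]}}

```text
time_s: 16.9
position: [0.5433, 0.2368, 0.2934]
tool_rot: [[0.189, 0.005, -0.982], [0.982, -0.003, 0.189], [-0.002, -1.0, -0.005]]
ft_force: [-1.4, -0.4, -3.3]
gripper_width: 0.0264
```

```bash
python3 - <<'E'
from h import *
from rig import manip
c=manip.capture("side");t=manip.capture("top");go([.543,.238,.237],RU)
p=manip.sense()["position"]
im=cv2.resize(c["frame"][100:250,200:340],None,fx=4,fy=4,interpolation=cv2.INTER_CUBIC)
for z in(p[2]-.114,p[2]-.06,p[2],):
    q=((proj(c,[p[0],p[1],z])-[200,100]+.5)*4).astype(int)[0];cv2.circle(im,tuple(q),2,(255,255,0),-1)
q=((proj(c,[.543,.238,.123])-[200,100]+.5)*4).astype(int)[0];cv2.circle(im,tuple(q),2,(0,255,0),-1)
cv2.imwrite("pics/p6.png",im[:,:,::-1])
# handle / stem axis in side depth
M=masks(c);P,u,v=pts(c,win(M["blue"],255,110,290,185));P=P[(P[:,2]>.19)]
for lo,hi in((.19,.21),(.21,.23),(.23,.25)):
    q=P[(P[:,2]>lo)&(P[:,2]<hi)]
    if len(q)>5: print(lo,q.mean(0),len(q),np.ptp(q[:,:2],axis=0))
E
```

```text
t 17.0 pos [0.5439 0.236  0.2935] F [ 1.1  0.1 -2. ] w 0.0261
R [[0.1913, 0.0048, -0.9815], [0.9815, -0.003, 0.1912], [-0.002, -1.0, -0.0053]]
shift total [0.0039 0.113  0.0031]
turn total [ 0.0008 -0.0006 -0.0003]
```

View pics/p6.png

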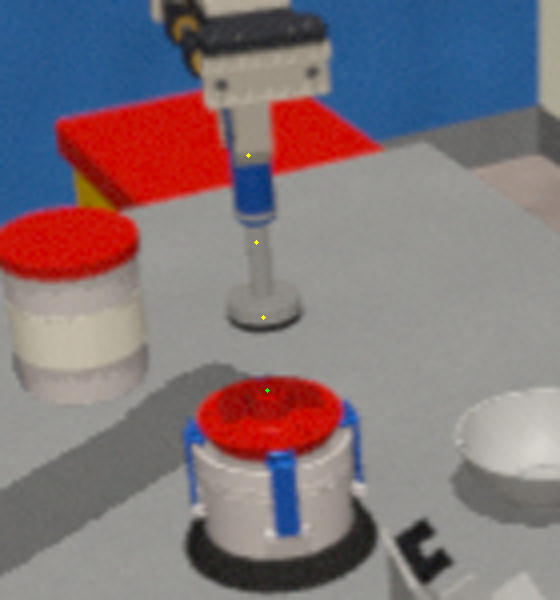

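{"op": "drive_tool", "data": {"series": [{"tx": 0.003, "ty": 0.03, "tz": 0.002, "ax": 0, "ay": 0, "az": 0, "jaw": 1}, {"tx": 0, "ty": 0.04, "tz": 0, "ax": 0, "ay": 0, "az": 0, "jaw": 1}, {"tx": 0, "ty": 0.02, "tz": 0, "ax": 0, "ay": 0, "az": 0, "jaw": 1}, {"tx": 0, "ty": 0.01, "tz": 0, "ax": 0, "ay": 0, "az": 0, "jaw": 1}, {"tx": 0, "ty": 0, "tz": 0, "ax": 0, "ay": 0, "az": 0, "jaw": 1}, {"tx": 0, "ty": 0, "tz": 0, "ax": 0, "ay": 0, "az": 0, "jaw": 1}], "squeeze": 60}}

```text
time_s: 17.6
position: [0.5433, 0.2399, 0.244]
tool_rot: [[0.189, 0.005, -0.982], [0.982, -0.001, 0.189], [-0.0, -1.0, -0.005]]
ft_force: [0.3, -0.0, -2.2]
gripper_width: 0.0263
```

{"op": "drive_tool", "data": {"series": [{"tx": 0, "ty": 0.004, "tz": 0, "ax": 0, "ay": 0, "az": 0, "jaw": 1}, {"tx": 0, "ty": 0.004, "tz": 0, "ax": 0, "ay": 0, "az": 0, "jaw": 1}, {"tx": 0, "ty": 0.004, "tz": 0, "ax": 0, "ay": 0, "az": 0, "jaw": 1}, {"tx": 0, "ty": 0, "tz": 0, "ax": 0, "ay": 0, "az": 0, "jaw": 1}]}}

```text
time_s: 18.0
position: [0.5428, 0.2401, 0.2372]
tool_rot: [[0.188, 0.004, -0.982], [0.982, -0.002, 0.188], [-0.001, -1.0, -0.004]]
ft_force: [-0.2, -0.2, -3.4]
gripper_width: 0.0263
```

```bash
python3 - <<'E'
from h import *
go([.543,.238,.220],RU)
E
```

```text
t 18.0 pos [0.5428 0.2401 0.2372] F [-0.2 -0.2 -3.4] w 0.0263
R [[0.1883, 0.0041, -0.9821], [0.9821, -0.0016, 0.1883], [-0.0008, -1.0, -0.0043]]
shift total [-0.004   0.0344 -0.001 ]
turn total [ 0.0007 -0.0001 -0.0001]
```

Just about to touch; push on in small steps.

{"op": "drive_tool", "data": {"series": [{"tx": 0, "ty": 0.004, "tz": 0, "ax": 0, "ay": 0, "az": 0, "jaw": 1}, {"tx": 0, "ty": 0.004, "tz": 0, "ax": 0, "ay": 0, "az": 0, "jaw": 1}, {"tx": 0, "ty": 0.004, "tz": 0, "ax": 0, "ay": 0, "az": 0, "jaw": 1}, {"tx": 0, "ty": 0, "tz": 0, "ax": 0, "ay": 0, "az": 0, "jaw": 1}]}}

```text
time_s: 18.4
position: [0.5436, 0.2405, 0.2326]
tool_rot: [[0.188, 0.006, -0.982], [0.982, -0.001, 0.188], [0.0, -1.0, -0.006]]
ft_force: [0.3, -0.9, 5.4]
gripper_width: 0.0264
```

{"op": "drive_tool", "data": {"series": [{"tx": 0, "ty": 0.004, "tz": 0, "ax": 0, "ay": 0, "az": 0, "jaw": 1}, {"tx": 0, "ty": 0.004, "tz": 0, "ax": 0, "ay": 0, "az": 0, "jaw": 1}, {"tx": 0, "ty": 0.004, "tz": 0, "ax": 0, "ay": 0, "az": 0, "jaw": 1}, {"tx": 0, "ty": 0, "tz": 0, "ax": 0, "ay": 0, "az": 0, "jaw": 1}]}}

```text
time_s: 18.8
position: [0.5429, 0.2401, 0.2253]
tool_rot: [[0.188, 0.004, -0.982], [0.982, -0.001, 0.188], [-0.001, -1.0, -0.005]]
ft_force: [0.5, 0.1, -1.1]
gripper_width: 0.0262
```

{"op": "drive_tool", "data": {"series": [{"tx": 0, "ty": 0.004, "tz": 0, "ax": 0, "ay": 0, "az": 0, "jaw": 1}, {"tx": 0, "ty": 0.004, "tz": 0, "ax": 0, "ay": 0, "az": 0, "jaw": 1}, {"tx": 0, "ty": 0, "tz": 0, "ax": 0, "ay": 0, "az": 0, "jaw": 1}]}}

```text
time_s: 19.1
position: [0.5424, 0.2397, 0.2204]
tool_rot: [[0.188, 0.003, -0.982], [0.982, -0.002, 0.188], [-0.002, -1.0, -0.003]]
ft_force: [0.2, -0.0, -3.0]
gripper_width: 0.0264
```

{"op": "drive_tool", "data": {"series": [{"tx": 0, "ty": 0.004, "tz": 0, "ax": 0, "ay": 0, "az": 0, "jaw": 1}, {"tx": 0, "ty": 0, "tz": 0, "ax": 0, "ay": 0, "az": 0, "jaw": 1}]}}

```text
time_s: 19.3
position: [0.5429, 0.2399, 0.2201]
tool_rot: [[0.188, 0.004, -0.982], [0.982, -0.002, 0.188], [-0.001, -1.0, -0.004]]
ft_force: [-2.7, -1.5, 5.2]
gripper_width: 0.0263
```

{"op": "drive_tool", "data": {"series": [{"tx": 0, "ty": 0.004, "tz": 0, "ax": 0, "ay": 0, "az": 0, "jaw": 1}, {"tx": 0, "ty": 0, "tz": 0, "ax": 0, "ay": 0, "az": 0, "jaw": 1}]}}

```text
time_s: 19.5
position: [0.5433, 0.24, 0.2201]
tool_rot: [[0.189, 0.006, -0.982], [0.982, -0.002, 0.189], [-0.001, -1.0, -0.006]]
ft_force: [-4.6, -2.8, 14.5]
gripper_width: 0.0263
```

{"op": "drive_tool", "data": {"series": [{"tx": 0, "ty": 0.004, "tz": 0, "ax": 0, "ay": 0, "az": 0, "jaw": 1}, {"tx": 0, "ty": 0.002, "tz": 0, "ax": 0, "ay": 0, "az": 0, "jaw": 1}, {"tx": 0, "ty": 0, "tz": 0, "ax": 0, "ay": 0, "az": 0, "jaw": 1}]}}

```text
time_s: 19.8
position: [0.5444, 0.2403, 0.2199]
tool_rot: [[0.189, 0.009, -0.982], [0.982, -0.001, 0.189], [0.001, -1.0, -0.009]]
ft_force: [-8.6, -4.8, 28.6]
gripper_width: 0.0264
```

```bash
python3 - <<'E'
from h import *
from rig import manip
c=manip.capture("side");go([.543,.238,.29],RU)
im=cv2.resize(c["frame"][130:250,210:340],None,fx=4.6,fy=4.6,interpolation=cv2.INTER_CUBIC)
cv2.imwrite("pics/p7.png",im[:,:,::-1])
E
```

```text
t 19.85 pos [0.5444 0.2403 0.2199] F [-7.6 -4.6 28.2] w 0.0263
R [[0.1887, 0.0089, -0.982], [0.982, -0.0008, 0.1887], [0.0009, -1.0, -0.0089]]
shift total [-0.0049 -0.1402  0.0007]
turn total [ 0.0014 -0.0002  0.0001]
```

View pics/p7.png

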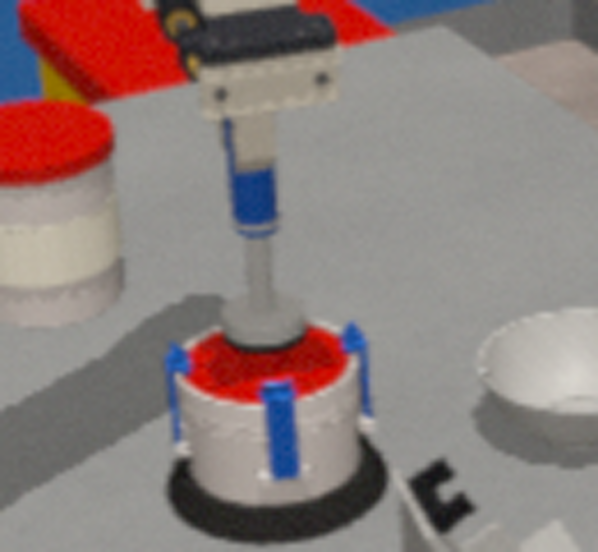

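{"op": "drive_tool", "data": {"series": [{"tx": 0, "ty": -0.02, "tz": 0, "ax": 0, "ay": 0, "az": 0, "jaw": 1}, {"tx": 0, "ty": -0.05, "tz": 0, "ax": 0, "ay": 0, "az": 0, "jaw": 1}, {"tx": 0, "ty": -0.07, "tz": 0, "ax": 0, "ay": 0, "az": 0, "jaw": 1}, {"tx": 0, "ty": -0.05, "tz": 0, "ax": 0, "ay": 0, "az": 0, "jaw": 1}, {"tx": 0, "ty": -0.02, "tz": 0, "ax": 0, "ay": 0, "az": 0, "jaw": 1}, {"tx": 0, "ty": 0, "tz": 0, "ax": 0, "ay": 0, "az": 0, "jaw": 1}, {"tx": 0, "ty": 0, "tz": 0, "ax": 0, "ay": 0, "az": 0, "jaw": 1}]}}

```text
time_s: 20.55
position: [0.5417, 0.2397, 0.3175]
tool_rot: [[0.188, 0.002, -0.982], [0.982, -0.003, 0.188], [-0.002, -1.0, -0.002]]
ft_force: [-0.3, 0.3, -3.2]
gripper_width: 0.0262
```

```bash
python3 - <<'E'
from h import *
from rig import manip
c=manip.capture("side");go([.50,-.16,.32],RU)
m=masks(c)["red"];D,u,v=pts(c,win(m,240,185,310,230));z=D[:,2]
a=D[(z<.10)];A=np.c_[a[:,0]-.543,a[:,1]-.238,np.ones(len(a))];print("lid z",np.percentile(z,[5,50,95]),"plane",np.linalg.lstsq(A,a[:,2],rcond=None)[0])
im=cv2.resize(c["frame"][100:250,210:340],None,fx=4.6,fy=4,interpolation=cv2.INTER_CUBIC)
cv2.imwrite("pics/p8.png",im[:,:,::-1])
E
```

```text
t 20.6 pos [0.5415 0.2395 0.3171] F [ 0.5 -0.1 -4.1] w 0.0262
R [[0.1884, 0.0007, -0.9821], [0.9821, -0.0032, 0.1884], [-0.003, -1.0, -0.0013]]
shift total [-0.8004 -0.0034 -0.069 ]
turn total [ 0.0002 -0.0002 -0.0005]
lid z [0.08554028 0.08865962 0.10691135] plane [-0.00485408 -0.01869856  0.0886133 ]
```

View pics/p8.png

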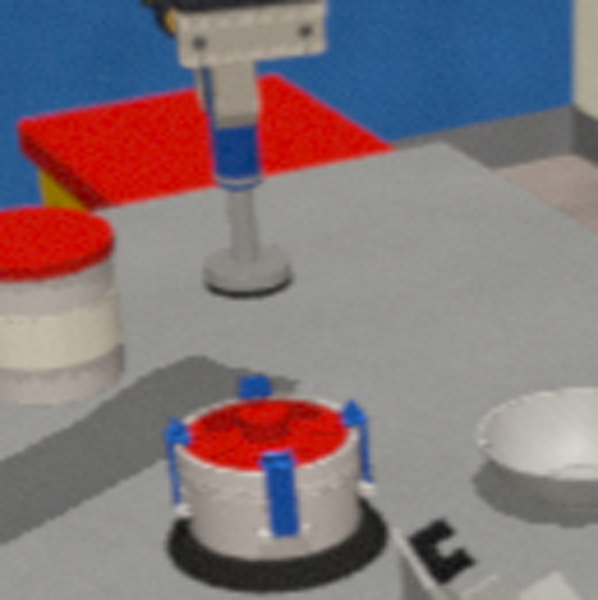

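{"op": "drive_tool", "data": {"series": [{"tx": -0.04, "ty": 0, "tz": -0.0035, "ax": 0, "ay": 0, "az": 0, "jaw": 1}, {"tx": -0.06, "ty": 0, "tz": -0.005, "ax": 0, "ay": 0, "az": 0, "jaw": 1}, {"tx": -0.07, "ty": 0, "tz": -0.006, "ax": 0, "ay": 0, "az": 0, "jaw": 1}, {"tx": -0.07, "ty": 0, "tz": -0.006, "ax": 0, "ay": 0, "az": 0, "jaw": 1}, {"tx": -0.07, "ty": 0, "tz": -0.006, "ax": 0, "ay": 0, "az": 0, "jaw": 1}, {"tx": -0.07, "ty": 0, "tz": -0.006, "ax": 0, "ay": 0, "az": 0, "jaw": 1}, {"tx": -0.07, "ty": 0, "tz": -0.006, "ax": 0, "ay": 0, "az": 0, "jaw": 1}, {"tx": -0.07, "ty": 0, "tz": -0.006, "ax": 0, "ay": 0, "az": 0, "jaw": 1}, {"tx": -0.07, "ty": 0, "tz": -0.006, "ax": 0, "ay": 0, "az": 0, "jaw": 1}, {"tx": -0.07, "ty": 0, "tz": -0.006, "ax": 0, "ay": 0, "az": 0, "jaw": 1}, {"tx": -0.06, "ty": 0, "tz": -0.005, "ax": 0, "ay": 0, "az": 0, "jaw": 1}, {"tx": -0.05, "ty": 0, "tz": -0.005, "ax": 0, "ay": 0, "az": 0, "jaw": 1}, {"tx": -0.03, "ty": 0, "tz": -0.003, "ax": 0, "ay": 0, "az": 0, "jaw": 1}, {"tx": 0, "ty": 0, "tz": 0, "ax": 0, "ay": 0, "az": 0, "jaw": 1}, {"tx": 0, "ty": 0, "tz": 0, "ax": 0, "ay": 0, "az": 0, "jaw": 1}, {"tx": 0, "ty": 0, "tz": 0, "ax": 0, "ay": 0, "az": 0, "jaw": 1}]}}

```text
time_s: 22.2
position: [0.5012, -0.1575, 0.319]
tool_rot: [[0.186, 0.003, -0.983], [0.983, -0.001, 0.186], [-0.0, -1.0, -0.003]]
ft_force: [0.3, 0.4, -2.8]
gripper_width: 0.0262
```

```bash
python3 - <<'E'
from h import *
p=[.50,-.16,.114]
go(p,RU)
E
```

```text
t 22.2 pos [ 0.5012 -0.1575  0.319 ] F [ 0.3  0.4 -2.8] w 0.0262
R [[0.1862, 0.0027, -0.9825], [0.9825, -0.0007, 0.1862], [-0.0002, -1.0, -0.0028]]
shift total [-0.0054  0.41    0.0026]
turn total [ 0.0004  0.0002 -0.    ]
```

{"op": "drive_tool", "data": {"series": [{"tx": 0, "ty": 0.03, "tz": 0, "ax": 0, "ay": 0, "az": 0, "jaw": 1}, {"tx": 0, "ty": 0.06, "tz": 0, "ax": 0, "ay": 0, "az": 0, "jaw": 1}, {"tx": 0, "ty": 0.08, "tz": 0, "ax": 0, "ay": 0, "az": 0, "jaw": 1}, {"tx": 0, "ty": 0.08, "tz": 0, "ax": 0, "ay": 0, "az": 0, "jaw": 1}, {"tx": 0, "ty": 0.07, "tz": 0, "ax": 0, "ay": 0, "az": 0, "jaw": 1}, {"tx": 0, "ty": 0.04, "tz": 0, "ax": 0, "ay": 0, "az": 0, "jaw": 1}, {"tx": 0, "ty": 0.03, "tz": 0, "ax": 0, "ay": 0, "az": 0, "jaw": 1}, {"tx": 0, "ty": 0, "tz": 0, "ax": 0, "ay": 0, "az": 0, "jaw": 1}, {"tx": 0, "ty": 0, "tz": 0, "ax": 0, "ay": 0, "az": 0, "jaw": 1}]}}

```text
time_s: 23.1
position: [0.5023, -0.1586, 0.1249]
tool_rot: [[0.187, 0.004, -0.982], [0.982, -0.001, 0.187], [-0.001, -1.0, -0.004]]
ft_force: [0.4, -0.6, -2.8]
gripper_width: 0.0262
```

{"op": "drive_tool", "data": {"series": [{"tx": 0, "ty": 0.005, "tz": 0, "ax": 0, "ay": 0, "az": 0, "jaw": 1}, {"tx": 0, "ty": 0.005, "tz": 0, "ax": 0, "ay": 0, "az": 0, "jaw": 1}, {"tx": 0, "ty": 0.003, "tz": 0, "ax": 0, "ay": 0, "az": 0, "jaw": 1}, {"tx": 0, "ty": 0, "tz": 0, "ax": 0, "ay": 0, "az": 0, "jaw": 1}, {"tx": 0, "ty": 0, "tz": 0, "ax": 0, "ay": 0, "az": 0, "jaw": 1}]}}

```text
time_s: 23.6
position: [0.5021, -0.1597, 0.1184]
tool_rot: [[0.189, 0.004, -0.982], [0.982, -0.002, 0.189], [-0.001, -1.0, -0.004]]
ft_force: [0.1, -0.6, -2.9]
gripper_width: 0.0259
```

```bash
python3 - <<'E'
from h import *
p=[.50,-.16,.114]
go(p,RU)
E
```

```text
t 23.6 pos [ 0.5021 -0.1597  0.1184] F [ 0.1 -0.6 -2.9] w 0.0259
R [[0.1885, 0.0041, -0.9821], [0.9821, -0.0018, 0.1885], [-0.001, -1.0, -0.0044]]
shift total [-0.0013  0.0088  0.004 ]
turn total [ 0.0007 -0.0002 -0.0002]
```

{"op": "drive_tool", "data": {"series": [{"tx": 0, "ty": 0.003, "tz": 0, "ax": 0.0006, "ay": 0, "az": 0, "jaw": 1}, {"tx": 0, "ty": 0.003, "tz": 0, "ax": 0, "ay": 0, "az": 0, "jaw": 1}, {"tx": 0, "ty": 0, "tz": 0, "ax": 0, "ay": 0, "az": 0, "jaw": 1}, {"tx": 0, "ty": 0, "tz": 0, "ax": 0, "ay": 0, "az": 0, "jaw": 1}]}}

```text
time_s: 24.0
position: [0.5019, -0.1596, 0.1152]
tool_rot: [[0.188, -0.0, -0.982], [0.982, -0.001, 0.188], [-0.001, -1.0, -0.0]]
ft_force: [-0.5, 0.2, -2.6]
gripper_width: 0.0262
```

{"op": "drive_tool", "data": {"series": [{"tx": 0, "ty": 0.002, "tz": 0, "ax": 0, "ay": 0, "az": 0, "jaw": 1}, {"tx": 0, "ty": 0.002, "tz": 0, "ax": 0, "ay": 0, "az": 0, "jaw": 1}, {"tx": 0, "ty": 0, "tz": 0, "ax": 0, "ay": 0, "az": 0, "jaw": 1}]}}

```text
time_s: 24.3
position: [0.5023, -0.1598, 0.1142]
tool_rot: [[0.188, 0.001, -0.982], [0.982, -0.001, 0.188], [-0.001, -1.0, -0.001]]
ft_force: [-1.2, 1.3, 4.4]
gripper_width: 0.0263
```

{"op": "drive_tool", "data": {"series": [{"tx": 0, "ty": 0, "tz": 0, "ax": 0, "ay": 0, "az": 0, "jaw": 1}, {"tx": 0, "ty": 0, "tz": 0, "ax": 0, "ay": 0, "az": 0, "jaw": -0.3}, {"tx": 0, "ty": 0, "tz": 0, "ax": 0, "ay": 0, "az": 0, "jaw": -0.3}, {"tx": 0, "ty": 0, "tz": 0, "ax": 0, "ay": 0, "az": 0, "jaw": -0.3}, {"tx": 0, "ty": 0, "tz": 0, "ax": 0, "ay": 0, "az": 0, "jaw": -0.3}, {"tx": 0, "ty": -0.02, "tz": 0, "ax": 0, "ay": 0, "az": 0, "jaw": -0.3}, {"tx": 0, "ty": -0.04, "tz": 0, "ax": 0, "ay": 0, "az": 0, "jaw": -0.3}, {"tx": 0, "ty": -0.06, "tz": 0, "ax": 0, "ay": 0, "az": 0, "jaw": -0.3}, {"tx": 0, "ty": -0.06, "tz": 0, "ax": 0, "ay": 0, "az": 0, "jaw": -0.3}, {"tx": 0, "ty": -0.06, "tz": 0, "ax": 0, "ay": 0, "az": 0, "jaw": -0.3}, {"tx": 0, "ty": -0.06, "tz": 0, "ax": 0, "ay": 0, "az": 0, "jaw": -0.3}, {"tx": 0, "ty": -0.02, "tz": 0, "ax": 0, "ay": 0, "az": 0, "jaw": -0.3}, {"tx": 0, "ty": 0, "tz": 0, "ax": 0, "ay": 0, "az": 0, "jaw": -0.3}, {"tx": 0, "ty": 0, "tz": 0, "ax": 0, "ay": 0, "az": 0, "jaw": -0.3}, {"tx": 0, "ty": 0, "tz": 0, "ax": 0, "ay": 0, "az": 0, "jaw": -0.3}]}}

```text
time_s: 25.8
position: [0.5009, -0.1591, 0.2715]
tool_rot: [[0.188, -0.003, -0.982], [0.982, -0.0, 0.188], [-0.001, -1.0, 0.003]]
ft_force: [-0.1, -0.5, -0.9]
gripper_width: 0.0599
```

```bash
python3 - <<'E'
from h import *
from rig import manip
c=manip.capture("side");t=manip.capture("top");go([.5,-.16,.3],RU)
m=masks(c)["red"];D,u,v=pts(c,win(m,240,185,310,230));print("lid z",np.percentile(D[:,2],[5,50,95]))
b=cv2.resize(t["frame"],(400,300));a=cv2.resize(c["frame"],(400,300))
im=cv2.resize(c["frame"][130:330,190:390],(400,300))
print(proj(c,[.502,-.16,.0]),proj(c,[.502,-.16,.165]))
x=c["frame"]; 
cv2.imwrite("pics/f.png",x[:,:,::-1]);cv2.imwrite("pics/ft.png",t["frame"][:,:,::-1])
E
```

```text
t 25.9 pos [ 0.5011 -0.1592  0.2717] F [ 0.3 -0.1  0.3] w 0.0596
R [[0.1884, -0.0026, -0.9821], [0.9821, -0.0003, 0.1884], [-0.0008, -1.0, 0.0025]]
shift total [-0.002  -0.0566  0.002 ]
turn total [-0.0004 -0.0002 -0.0001]
lid z [0.08529262 0.08860332 0.10709826]
[[327.04904411 323.75543896]] [[325.87684562 264.15337055]]
```

View pics/f.png

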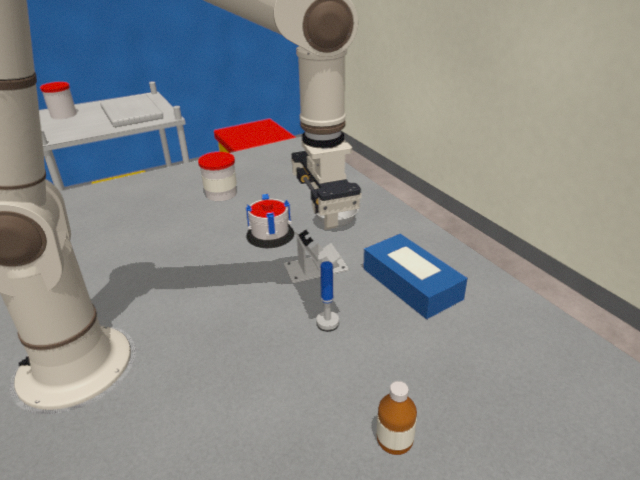

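View pics/ft.png

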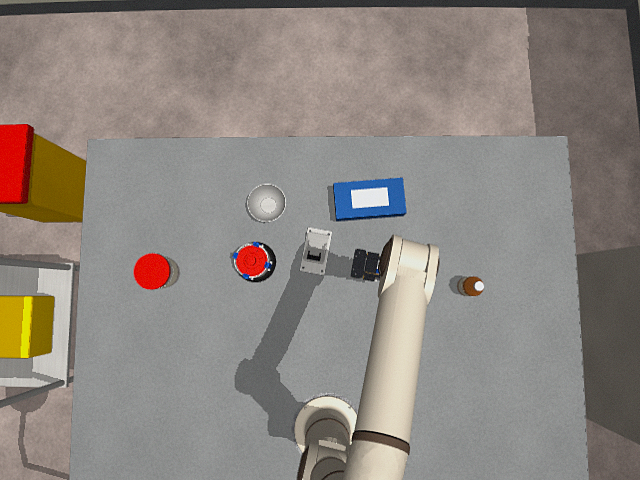

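The side picture shows the press standing upright and free, with its foot at (327,322) and its top at (326,264). The lid is level in the tub at (268,209). The bowl, bottle, carton and full tub are at the same pixels as in the first pictures.

```bash
python3 - <<'E'
from rig import manip
print(manip.sign_off())
E
```

```text
the job is handed in; nothing more can be done
None
```

I closed the tub and handed the job in at about 26 s of the 61 s allowed.

- **Lid laid and released:** I laid the lid on the four tabs and let go. It rested level, with its disc top about 105 mm up. It pushed sideways on the tabs by 3 to 4.6 N while I was placing it, so I moved it about 3 mm in x before releasing.
- **Pushed home:** I took the press straight up out of its rest, held it upright and pushed the lid 17 mm down to a hard stop. I finished with about 28 N on it. Sideways force reached about 9 N at that point, and the press leaned by about half a degree.
- **Press stood:** I stood the press upright on clear worktop at about (0.50, -0.16) and released it.

**Last checks:**
- The lid's top edge measured 88.6 mm up against a rim height of 88 mm. It was level, and all four tabs were in their places in the pictures.
- The press was upright and free of the gripper, which was clear above it. By eye, the other things had not moved.
- No check failed. The first estimate of the press's position, taken from the centre of the rest's base plate, was about 10 mm off. I replaced it with a fit from the handle in both views before grasping.

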